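# Top up the mill jar with two grinding balls

### The arm

A 6-joint arm with a two-finger parallel gripper is mounted at the origin on the work surface. World frame = base frame: x ahead of the robot, y to its left, z up, the work surface at z = 0. Lengths are in m, angles in degrees, forces in N, time in s.
With the tool pointing down it reaches from about 0.275 to 0.75 m from the base axis. Payload 10.2 kg.
Tool frame: the origin (TCP) lies midway between the tips of the shut fingers; the grasp point (between the pads) lies 19 mm behind it (grip_point_offset is the y of the grasp point in the tool frame, in m); y points along the fingers, z is the direction in which the jaws open and shut, and the axes are right-handed (so a half turn about y gives the same grasp; the last joint's range is limited). The gripper opens to 85 mm and grips with 20 to 120 N. Pads are 22 mm wide; open, the fingers measure 114 mm over their backs; the gripper's body (76 mm by 85 mm) begins 54 mm behind the grasp point. The pads swing forward as they close: fully open they stand 13 mm farther back than shut.
Start: joints at [53.663, 17.928, 85.812, -0, 76.261, -12.8], TCP at [0.21, 0.481, 0.231] pointing down, gripper open.
Joint ranges: [-168.41, 168.41], [-55.51, 124.54], [10.69, 146.95], [-70.63, 250.63], [1, 178], [-165.06, 165.06]. Speed limits (degrees/s): [136.94, 136.94, 172.46, 180, 180, 180].

### API

Orientations are given as [roll, pitch, yaw] about the fixed x, y, z axes, in that order (R = Rz(yaw) Ry(pitch) Rx(roll)).
In Python, from station import read_state, get_image, hand_in, regions_of, pinpoint, grip_point_offset gives the robot as it stands.
- The arm moves only by the tool carry_out, never from a script. Its argument "commands" is a list of rows, each a list of 2 entries, a list of its own where there are three numbers: the shift along the tool's x, y, z in cm, then the turn, a rotation vector about the tool's x, y, z in degrees. In form: [[[tx, ty, tz], [rx, ry, rz]], ...]. A call has 1 to 20 rows; each row is the pose to reach, as a shift and turn from the pose commanded when the call began, along the tool's axes at that moment; what a row does not reach only later rows make up. A row lasts 1/8 s, in which the tool goes at most 62.5 mm and 10.7 degrees, less where a joint would pass 70% of its speed; a pose out of reach is approached as far as the arm can. A call with a gripper value outside its range is refused whole. "fingers" is the closure in counts, from 0 (fully open) to 255 (shut), set as the call begins (left out, the last holds). The fingers move at their own pace and stop on an object; "grip_force" is the grip in N (left out, the last holds). Time passes only in rows, so rows that repeat a pose let the fingers close. It gives the time, the measured TCP pose, the force and the opening at its end, in the units of the state.
- read_state(): the state, without advancing time (a new reading comes with each control period).
- get_image(name): name is "scene" or "top"; returns a dict with "image" (480x640x3 uint8, red, green, blue), "intrinsics" (3x3 intrinsics, pixels), "world_from_camera" (4x4, takes a point from camera to world coordinates). Camera axes: x right, y up, looking along -z (the intrinsics and any distortion apply to the point x, -y, -z); pixel columns grow to the right and rows downward; lengths in m; the calibration is good to about 2 mm. A picture is of the moment at which its call begins. There is no depth.
- hand_in(): hands the job in, once; it reports no verdict.
Trained networks look in a picture, given as the dict that the camera call returned (one of the last four; its "shot" number tells which), for a name from the list of things; names that differ only in an ending like _2 or _b are one class to them, and where a whole thing is asked for, a point or a joint stands for the part that bears it (a point fixed in the world has none). Each returns a list of dicts, best first, with "p" (0 to 1); they miss things now and then, are a little off and sometimes report something else, mostly with a low value. They report only what shows in the picture. A call takes as long as a camera call. They do not tell look-alikes from the thing itself.
- regions_of(picture, query): "pixels" (480x640 bool, what is visible of it) and "bbox" ([left, top, width, height] in pixels, round what is visible of it).
- pinpoint(picture, query): "point" ([row, column] in pixels: a listed point, or the origin of a listed thing).
The state is a dict: "clock": time; "q": joint angles; "joint_velocities": joint speeds; "joint_torque": joint torques, N m; "position": TCP position; "tool_rot": TCP orientation; "wrist_force": force on the tool from outside, world axes, zero at the start; "torque": the same for the moment, N m; "finger_gap": opening from 0.0 (shut) to 1.0 (fully open).
Only numpy, scipy, OpenCV 4.12 (cv2) and the standard library are available. Lean on these libraries where they do the work, as an engineer would, in place of code of your own. Each camera call takes 0.05 s, during which the arm holds its last target. There are 200 camera calls.

### The job

Take the wire scoop by its wooden grip and top up the porcelain mill jar with two of the three grinding balls from the draining tray: scoop them up one at a time and tip each gently into the jar from just inside its mouth, without dropping it in from a height and without touching any ball with the gripper or arm. Leave the third ball in the tray, stand the scoop upright back on its tile and let go; do not disturb the bowls, the mug or the brush pot.

Things in the scene. Friction and masses are not known exactly. Their poses are not given: they have to be found in the camera images.
- ball0: a white porcelain grinding ball, 60 mm in diameter, about 260 g; origin at its centre. Three alike lie free in a row at the low far end of the draining tray, in the angle between floor and sloping end, about 75 mm apart. A ball rolls away from a pushing bar unless something behind it stops it
- ball1: a white porcelain grinding ball, 60 mm in diameter, about 260 g; origin at its centre. Three alike lie free in a row at the low far end of the draining tray, in the angle between floor and sloping end, about 75 mm apart. A ball rolls away from a pushing bar unless something behind it stops it
- ball2: a white porcelain grinding ball, 60 mm in diameter, about 260 g; origin at its centre. Three alike lie free in a row at the low far end of the draining tray, in the angle between floor and sloping end, about 75 mm apart. A ball rolls away from a pushing bar unless something behind it stops it
- scoop_pocket (a point): centre of a ball seated in the pocket of the steel wire scoop. Scoop axes: x ahead (the way it scoops), y left, z up, square to the pocket. A seated ball stays until the scoop tips about 42 deg nose down, then rolls off ahead, where nothing stands. Behind, at ball height, a bowed guard bar at 36 mm radius (ends 31 mm either side) leaves a seated ball 4 mm of play
- scoop: the wire scoop, loose, 170 mm long, 160 g, standing on the tile; same axes. Origin: middle of the pocket ring, on the flat underside, 26 mm below the pocket point. The ring, of 5 mm round bar, lies flat: outer radius 25 mm, hole radius 19 mm. From it two bars (29 mm over both) run back flat to 75 mm behind the origin, then bend up into the handle
- scoop_grip (a point): point to hold on the scoop's wooden grip, 122 mm behind and 91 mm above the scoop's origin; same axes. The grip is 18 mm by 18 mm, along the handle, which rises backwards at 62 deg from the flat; it reaches 30 mm up and 65 mm down the handle from here. Two of its flat sides face left and right (scoop y)
- tile_top (a point): centre of the top of a fixed flat white tile, 170 mm (x) by 120 mm (y), 8 mm thick; x, y along its sides, z up. The scoop stands on it with its ring about 30 mm ahead (+x) of this point, facing about +x
- tray_floor (a point): point on the inner floor of the fixed steel draining tray, midway across, 26 mm above the table. Axes: x level, from its high near end to its low far end, y left, z up. The floor slopes down 6 deg along x, not across. Along the slope: the floor ends 105 mm down, where a sloping end rises at 45 deg to the floor, 41 mm high; near wall 18 mm high, inner face 121 mm up
- tray: the same tray, 275 mm long, 260 mm wide; origin on the table under the floor point, same axes. Side walls 36 mm high, inner faces 126 mm either side. A ball lying at its low end has its centre 95 mm ahead of the origin and 46 mm above the table. The scoop's ring, slid down the floor to the foot of the sloping end, lifts the ball over its front bar into the pocket (a push of 10 to 20 N)
- jar_mouth (a point): centre of the mouth of a fixed open porcelain mill jar, lying tilted in a wooden cradle. Axes: x level, into the jar, y left, z up. The jar's own axis runs inwards (+x) and down, 35 deg below level; the mouth faces back and up. Lowest point of the mouth's inner edge: 44 mm behind and 63 mm below this point; highest outer point of the rim: 54 mm ahead, 77 mm above
- jar_inside (a point): point on the jar's axis 115 mm in from the mouth, deep inside; same axes as the mouth. Jar: inner radius 77 mm, outer 94 mm at the rim and 88 mm elsewhere, 175 mm long, 160 mm deep inside
- bowls: stack of white bowls, 144 mm across, 105 mm high, loose, beyond the work; origin under its centre
- mug: white mug, 80 mm across, 95 mm high, loose, at the right; origin under its centre
- brushpot: pot of brushes, 84 mm across, 200 mm high with the brushes, loose, at the left; origin under its centre
There are look-alikes about, which are no part of the job. Leave any pink look-alike of the ball1 alone.

How it is judged (in metres and radians):
On the way, in this order (a step that is already met when the one before it is completed fails the run):
1. one ball is carried in the scoop's pocket, clear above the tray (((distance between ball0 and scoop_pocket below 0.012 m and height (world z) of ball0 above 0.1 m) or (distance between ball1 and scoop_pocket below 0.012 m and height (world z) of ball1 above 0.1 m) or (distance between ball2 and scoop_pocket below 0.012 m and height (world z) of ball2 above 0.1 m))), for 0.2 s.
2. that ball is in the jar (distance between any of ball0, ball1, ball2 and jar_inside below 0.075 m), for 0.2 s.
3. with one ball in the jar, a second ball is carried in the pocket (((distance between ball0 and jar_inside below 0.075 m and (distance between ball1 and scoop_pocket below 0.012 m and height (world z) of ball1 above 0.1 m)) or (distance between ball0 and jar_inside below 0.075 m and (distance between ball2 and scoop_pocket below 0.012 m and height (world z) of ball2 above 0.1 m)) or (distance between ball1 and jar_inside below 0.075 m and (distance between ball0 and scoop_pocket below 0.012 m and height (world z) of ball0 above 0.1 m)) or (distance between ball1 and jar_inside below 0.075 m and (distance between ball2 and scoop_pocket below 0.012 m and height (world z) of ball2 above 0.1 m)) or (distance between ball2 and jar_inside below 0.075 m and (distance between ball0 and scoop_pocket below 0.012 m and height (world z) of ball0 above 0.1 m)) or (distance between ball2 and jar_inside below 0.075 m and (distance between ball1 and scoop_pocket below 0.012 m and height (world z) of ball1 above 0.1 m)))), for 0.2 s.
4. two balls are in the jar ((distance between each of ball0, ball1 and jar_inside below 0.075 m or distance between each of ball0, ball2 and jar_inside below 0.075 m or distance between each of ball1, ball2 and jar_inside below 0.075 m)), for 0.2 s.
At the end, for the whole second after the job is handed in: two balls at rest in the jar (centres within 75 mm of the point on its axis deep inside), the third at rest in the tray, and the scoop standing level (within 0.1 rad) on the tile, its pocket within 65 mm of the tile's centre (((distance between each of ball0, ball1 and jar_inside below 0.075 m and (distance between ball2 and tray_floor below 0.16 m and height (world z) of ball2 below 0.09 m and x of ball2 in the frame of tray_floor between -0.105 and 0.105 m and y of ball2 in the frame of tray_floor between -0.105 and 0.105 m)) or (distance between each of ball0, ball2 and jar_inside below 0.075 m and (distance between ball1 and tray_floor below 0.16 m and height (world z) of ball1 below 0.09 m and x of ball1 in the frame of tray_floor between -0.105 and 0.105 m and y of ball1 in the frame of tray_floor between -0.105 and 0.105 m)) or (distance between each of ball1, ball2 and jar_inside below 0.075 m and (distance between ball0 and tray_floor below 0.16 m and height (world z) of ball0 below 0.09 m and x of ball0 in the frame of tray_floor between -0.105 and 0.105 m and y of ball0 in the frame of tray_floor between -0.105 and 0.105 m))) and linear speed of each of ball0, ball1, ball2 below 0.03 m/s and horizontal distance between scoop_pocket and tile_top below 0.065 m and z of scoop_pocket in the frame of tile_top between 0.022 and 0.033 m and angle between scoop_pocket's own z axis and vertical below 0.1 rad and linear speed of scoop below 0.02 m/s); the robot touches nothing.
It fails at once if a ball touched by the gripper or arm (contact force between any of the fingers, the arm and ball0 above 0.5 N or contact force between any of the fingers, the arm and ball1 above 0.5 N or contact force between any of the fingers, the arm and ball2 above 0.5 N).
It fails at once if a ball dropped or thrown: faster than 1.3 m/s (linear speed of any of ball0, ball1, ball2 above 1.3 m/s).
It fails at once if a bystander moved by more than 20 mm (distance of any of bowls, mug, brushpot from where it was at the start of the episode above 0.02 m).
It also fails if it takes over 72 s, if anything falls off the work surface, if the arm or the gripper's body presses on something with over 40 N, if the wrist force passes 120 N, or if a joint passes its speed limit or range.

## Working session

There is one attempt and no reset: what is moved stays moved. The work goes in short steps, Python scripts to look and compute and a tool call to move; the robot and the scene stay as the last step left them, time stands still between calls to the robot, and variables do not carry over. Pictures are saved under pics/ and viewed, about 8 in all and at most 12, crops included, and the job is handed in when it is done.

Besides the shell and the picture viewer there is one more tool, called after "Request:" as a command line: name --argument value ..., lists and objects as JSON in quotes. carry_out: Moves the arm, as the interface text tells. Its arguments: {"type":"object","properties":{"commands":{"type":"array","items":{"type":"array"}},"fingers":{"type":"number"},"grip_force":{"type":"number"}},"required":["commands"]}

```bash
ls; mkdir -p pics; cat > h.py <<'E'
import numpy as np,cv2
from station import *
from scipy.spatial.transform import Rotation as R
def ray(im,p):
    K=np.array(im["intrinsics"]);T=np.array(im["world_from_camera"])
    r,c=p; d=np.linalg.inv(K)@[c,r,1]; d=np.array([d[0],-d[1],-d[2]])
    return T[:3,3],T[:3,:3]@(d/np.linalg.norm(d))
def atz(im,p,z):
    o,d=ray(im,p); return o+d*(z-o[2])/d[2]
def tri(a,pa,b,pb):
    o1,d1=ray(a,pa);o2,d2=ray(b,pb)
    s=np.linalg.lstsq(np.c_[d1,-d2],o2-o1,rcond=None)[0]
    x,y=o1+s[0]*d1,o2+s[1]*d2
    return (x+y)/2,np.linalg.norm(x-y)
def proj(im,P):
    K=np.array(im["intrinsics"]);T=np.array(im["world_from_camera"])
    c=T[:3,:3].T@(np.array(P)-T[:3,3]); c=np.array([c[0],-c[1],-c[2]]); u=K@c
    return u[1]/u[2],u[0]/u[2]
def save(im,n): cv2.imwrite("pics/"+n,im["image"][:,:,::-1])
E
python3 - <<'E'
from h import *
np.set_printoptions(precision=3,suppress=True)
s=get_image("scene");t=get_image("top")
save(s,"s0.png");save(t,"t0.png")
st=read_state();print(st, grip_point_offset)
for n in "ball0 scoop_pocket scoop scoop_grip tile_top tray_floor tray jar_mouth jar_inside bowls mug brushpot".split():
    a=pinpoint(s,n);b=pinpoint(t,n)
    print(n,[(np.round(x["point"],1),round(x["p"],2)) for x in a[:5]],'|',[(np.round(x["point"],1),round(x["p"],2)) for x in b[:5]])
    if a and b: print('   ',*tri(s,a[0]["point"],t,b[0]["point"]))
E
```

```text
pics
{'clock': 0.1, 'q': array([ 53.662,  17.956,  85.849,  -0.001,  76.261, -12.801]), 'joint_velocities': array([ 0.06 ,  0.042, -0.086, -0.026,  0.009, -0.081]), 'joint_torque': array([  0.002, -41.29 , -26.015,  -0.   ,   0.003,  -0.   ]), 'position': array([0.21 , 0.481, 0.231]), 'tool_rot': array([-90.065,   0.013, -23.537]), 'wrist_force': array([-0.655, -0.799,  0.357]), 'torque': array([-0.041,  0.01 , -0.051]), 'finger_gap': 1.0008149163567175} -0.0187
ball0 [(array([214.6, 344.5]), 0.71), (array([194.8, 371.9]), 0.69), (array([205.1, 356.1]), 0.66), (array([238.6, 384.6]), 0.6), (array([215.4, 392.5]), 0.57)] | [(array([275. , 243.6]), 0.87), (array([227. , 204.6]), 0.84), (array([271.6, 190.5]), 0.7), (array([269.8, 216.3]), 0.56), (array([212.5, 250.4]), 0.52)]
    [0.585 0.217 0.033] 0.00351208408699756
scoop_pocket [(array([243.6, 315.3]), 0.69)] | [(array([274.1, 245.1]), 0.64)]
    [ 0.558  0.178 -0.077] 0.1274043411235876
scoop [(array([254.9, 318.7]), 0.55), (array([222.2, 285.5]), 0.24)] | [(array([265.1, 317.2]), 0.72)]
    [ 0.609  0.01  -0.007] 0.00783969614199
[... 442 characters left out ...]
 | [(array([308.9, 218. ]), 0.8)]
    [ 0.505  0.303 -0.009] 0.019681954172751766
jar_mouth [(array([221.3, 285. ]), 0.7)] | [(array([265.9, 418. ]), 0.66), (array([306.8, 219.8]), 0.25)]
    [ 0.577 -0.205  0.261] 0.09543092054359366
jar_inside [(array([244.8, 305.2]), 0.7), (array([201.8, 338.9]), 0.62)] | [(array([237.8, 419. ]), 0.89)]
    [ 0.659 -0.221  0.221] 0.10108903679123922
bowls [(array([276.4, 352. ]), 0.66)] | [(array([269.6, 186.9]), 0.6), (array([210. , 320.8]), 0.56)]
    [ 0.626  0.402 -0.379] 0.16129619600542336
mug [] | [(array([313.8, 519.8]), 0.89)]
brushpot [(array([215.2, 343.3]), 0.52)] | [(array([321.4, 115.4]), 0.79)]
    [ 0.445  0.6   -0.238] 0.16376289600343477
```

View pics/s0.png

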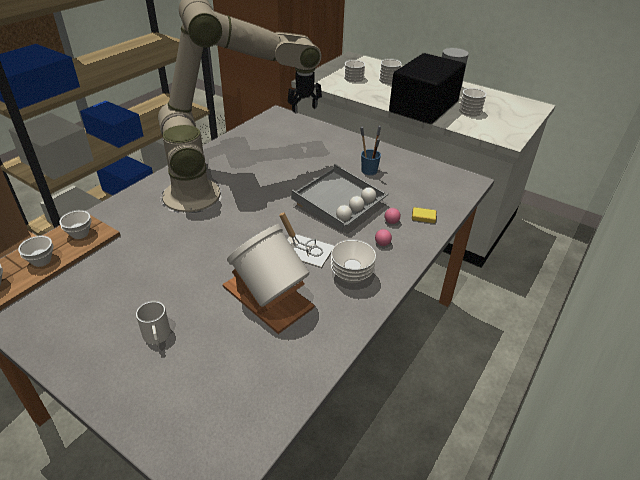

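View pics/t0.png

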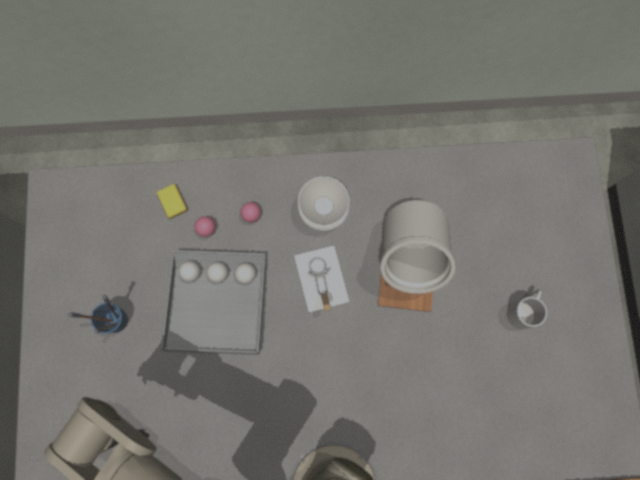

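Scene picture: the three white balls lie in the tray at (213,345), (204,357) and (195,370), the scoop is on its tile near (313,247), the jar is at (270,262), and there are pink look-alikes at (383,238) and (392,215). In the top view the white balls are at about (190,271), (217,272) and (245,273); the pink balls at (205,226) and (250,212) lie outside the tray. The white ones are meant: porcelain white and in a row inside the tray.

```bash
python3 - <<'E'
from h import *
np.set_printoptions(precision=4,suppress=True)
s=get_image("scene");t=get_image("top")
I=t["image"][:,:,::-1]
a=cv2.resize(I[240:360,155:275],None,fx=5,fy=5,interpolation=cv2.INTER_CUBIC)[:, :]
a=cv2.resize(I[235:315,285:365],(400,400),interpolation=cv2.INTER_CUBIC)
b=cv2.resize(I[240:360,155:275],(400,400),interpolation=cv2.INTER_CUBIC)
cv2.imwrite("pics/c1.png",np.hstack([a,b]))
J=s["image"][:,:,::-1]
c=cv2.resize(J[155:235,285:395],(800,582),interpolation=cv2.INTER_CUBIC)
cv2.imwrite("pics/c2.png",c)
# blobs
for n,im in(("s",s),("t",t)):
    for x in regions_of(im,"ball0"):
        ys,xs=np.nonzero(x["pixels"]);print(n,"ball",round(x["p"],2),ys.mean().round(1),xs.mean().round(1),len(ys))
    for q in("jar_mouth","tile_top","tray","scoop"):
        for x in regions_of(im,q)[:2]: print(n,q,round(x["p"],2),x["bbox"],x["pixels"].sum())
h=cv2.cvtColor(I,cv2.COLOR_BGR2HSV)
print(t["world_from_camera"],t["intrinsics"],s["world_from_camera"])
for p in [(214.6,344.5),(205.1,356.1),(194.8,371.9)]: print(atz(s,p,.046))
for p in [(271.6,190.5),(272,217),(273,246)]: print(atz(t,p,.046))
E
```

```text
s ball 0.74 194.7 368.4 164
s ball 0.7 237.4 383.0 204
s ball 0.68 215.7 392.0 191
s ball 0.52 212.9 343.6 198
s ball 0.46 203.5 356.4 215
s jar_mouth 0.82 [224.0, 226.8, 87.0, 109.6] 5938
s jar_mouth 0.4 [286.9, 235.9, 45.6, 30.5] 810
s tile_top 0.83 [290.2, 233.7, 43.6, 35.6] 906
s tray 0.78 [294.4, 164.5, 91.7, 62.2] 2650
t ball 0.87 212.1 250.8 299
t ball 0.83 271.9 217.1 371
t ball 0.82 226.2 204.3 360
t ball 0.81 271.0 189.1 342
t ball 0.61 255.5 414.7 6731
t ball 0.58 272.9 245.1 337
t jar_mouth 0.93 [378.1, 195.9, 76.8, 114.5] 6770
t jar_mouth 0.24 [308.2, 271.4, 23.8, 38.9] 145
t tile_top 0.64 [293.4, 244.4, 56.1, 69.6] 2256
t tray 0.82 [162.6, 252.1, 103.3, 102.5] 8728
[[-0.0607  0.9755 -0.2113  0.2945]
 [-0.9982 -0.0589  0.0147  0.0229]
 [ 0.0018  0.2117  0.9773  1.6982]
 [ 0.      0.      0.      1.    ]] [[600.5704   0.     319.3674]
 [  0.     600.5704 245.6312]
 [  0.       0.       1.    ]] [[ 0.8206 -0.3721  0.4338  1.3449]
 [ 0.5711  0.5046 -0.6474 -1.0876]
 [ 0.022   0.779   0.6266  1.18  ]
 [ 0.      0.      0.      1.    ]]
[0.5946 0.2027 0.046 ]
[0.598  0.2791 0.046 ]
[0.6122 0.3741 0.046 ]
[0.5994 0.3612 0.046 ]
[0.5938 0.2875 0.046 ]
[0.5861 0.207  0.046 ]
```

View pics/c1.png

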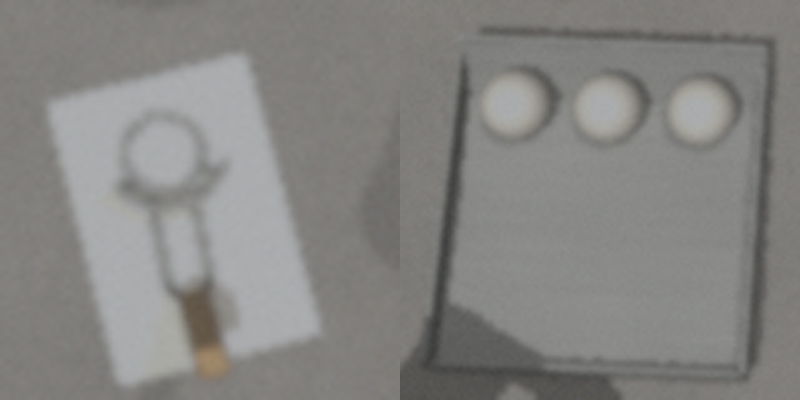

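View pics/c2.png

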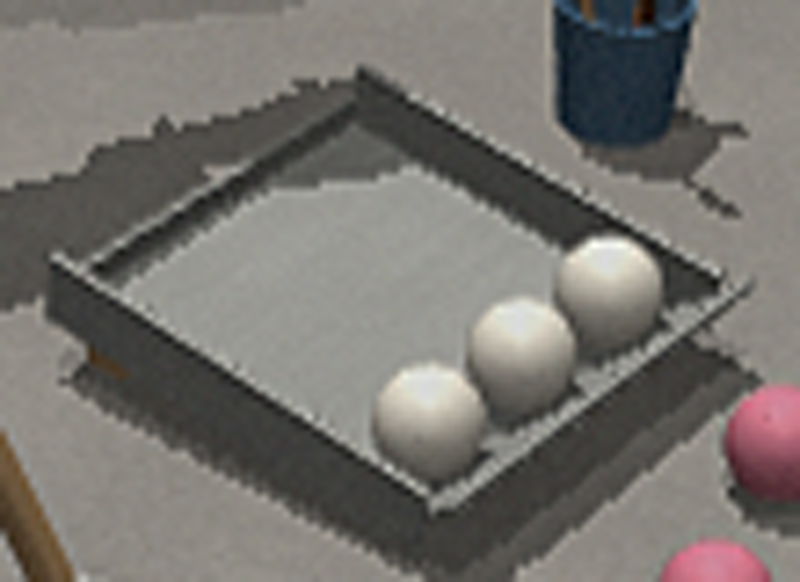

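The crops show the tile and scoop, with the ring at top pixel (318,265) and the handle tip near (327,310). The three white balls sit against the far end of the tray. Next I fit the poses: scoop, tray and balls by triangulation, the jar by silhouette.

```bash
cat > fit.py <<'E'
from h import *
from scipy.optimize import minimize,least_squares
np.set_printoptions(precision=4,suppress=True)
s=get_image("scene");t=get_image("top")
B=[tri(s,a,t,b) for a,b in [((212.9,343.6),(272.9,245.1)),((203.5,356.4),(271.9,217.1)),((194.7,368.4),(271.0,189.1))]]
for b in B: print("ball",*b)
print("tile corners",[atz(t,(r,c),.008)[:2] for c,r in [(294.6,255.6),(334.4,245.6),(349,302),(309,312)]])
# jar
masks=[]
for im in(s,t):
    m=regions_of(im,"jar_mouth")[0]["pixels"]
    h=cv2.cvtColor(im["image"],cv2.COLOR_RGB2HSV)
    m=(m&(h[...,1]<75)).astype(np.uint8)
    m=cv2.morphologyEx(m,cv2.MORPH_CLOSE,np.ones((5,5))); m=cv2.morphologyEx(m,cv2.MORPH_OPEN,np.ones((5,5)))
    masks.append(m); print(m.sum())
th=np.linspace(0,2*np.pi,60)
def jarpts(p,r,l):
    yaw=p[3];X=np.array([np.cos(yaw),np.sin(yaw),0]);Y=np.array([-np.sin(yaw),np.cos(yaw),0]);Z=np.array([0,0,1])
    e=np.radians(35);A=np.cos(e)*X-np.sin(e)*Z;U=np.sin(e)*X+np.cos(e)*Z
    return p[:3]+A*l+r*(np.outer(np.cos(th),U)+np.outer(np.sin(th),Y))
def hull(im,p):
    P=np.vstack([jarpts(p,.094,0),jarpts(p,.094,.012),jarpts(p,.088,.175)])
    return cv2.convexHull(np.array([proj(im,q)[::-1] for q in P],np.float32))
def cost(p):
    c=0
    for im,m in zip((s,t),masks):
        k=np.zeros((480,640),np.uint8);cv2.fillConvexPoly(k,np.round(hull(im,p)*16).astype(np.int32),255,cv2.LINE_AA,4)
        c+=np.abs(k/255.-m).sum()/m.sum()
    return c
best=None
for y0 in(-.3,0,.3):
    r=minimize(cost,[.55,-.21,.2,y0],method="Nelder-Mead",options=dict(initial_simplex=np.array([[.55,-.21,.2,y0],[.6,-.21,.2,y0],[.55,-.17,.2,y0],[.55,-.21,.25,y0],[.55,-.21,.2,y0+.2]])))
    print(r.x,np.degrees(r.x[3]),r.fun)
    if best is None or r.fun<best.fun: best=r
j=best.x
# scoop
hx=-.122-.03*np.cos(np.radians(62));hz=.091+.03*np.sin(np.radians(62))
obs=[((0,0,.0025),t,(265,318)),((-.018,.031,.026),t,(272.4,308.6)),((-.018,-.031,.026),t,(267.4,330.6)),((hx,0,hz),t,(309.2,327.4)),((-.122,0,.091),t,(304.3,327.2)),((-.122,0,.091),s,(220.9,285.2))]
def sp(p,q):
    return np.r_[(R.from_euler('z',p[2]).as_matrix()@np.array(q))[:2]+p[:2],q[2]+.008]
f=lambda p:np.concatenate([np.array(proj(im,sp(p,q)))-o for q,im,o in obs])
r=least_squares(f,[.6,.01,.15],loss="soft_l1");print("scoop",r.x,np.degrees(r.x[2]),f(r.x).round(1))
print("grip",sp(r.x,(-.122,0,.091)))
def draw(im,P,col,img,off,k,cl=True):
    q=np.array([proj(im,x)[::-1] for x in P]);cv2.polylines(img,[np.round(((q-off)*k)*16).astype(np.int32)],cl,col,1,cv2.LINE_AA,4)
out=[]
for im,off in((s,(215,190)),(t,(290,180))):
    I=np.ascontiguousarray(im["image"][:,:,::-1])[off[1]:off[1]+150,off[0]:off[0]+(110 if im is s else 170)]
    k=4 if im is s else 2.9
    I=cv2.resize(I,None,fx=2.8,fy=2.8,interpolation=cv2.INTER_CUBIC);k=2.8
    draw(im,jarpts(j,.094,0),(0,0,255),I,off,k);draw(im,jarpts(j,.088,.175),(0,255,0),I,off,k);draw(im,jarpts(j,.077,0),(255,0,0),I,off,k)
    ring=[sp(r.x,(.0225*np.cos(a),.0225*np.sin(a),.0025)) for a in th];draw(im,ring,(0,0,255),I,off,k)
    draw(im,[sp(r.x,q) for q in [(0,0,0),(-.075,0,.003),(-.122,0,.091),(hx,0,hz)]],(0,255,0),I,off,k,False)
    out.append(I)
cv2.imwrite("pics/fit.png",np.hstack(out)); print(np.hstack(out).shape)
E
python3 fit.py
```

```text
ball [0.5864 0.2094 0.0462] 0.00016880523914252906
ball [0.5941 0.2873 0.047 ] 0.00047210228795750535
ball [0.6013 0.3651 0.047 ] 0.0004669902128049733
tile corners [array([0.6349, 0.0703]), array([ 0.6573, -0.0456]), array([ 0.4923, -0.076 ]), array([0.471 , 0.0383])]
3764
5906
[ 0.5448 -0.2443  0.1944 -0.1624] -9.304024021192582 0.12355362967614787
[ 0.5441 -0.2446  0.1934 -0.1636] -9.37491572349769 0.12286241332514211
[ 0.5444 -0.2441  0.1935 -0.1685] -9.651827389069654 0.12314054920403117
scoop [0.6016 0.0042 0.1226] 7.025273326137716 [ 0.5  0.3 -0.2 -0.   0.8 -0.3 -1.3  0.3 -0.5 -0.6 -0.3 -0.8]
grip [ 0.4805 -0.0107  0.099 ]
(420, 784, 3)
```

View pics/fit.png

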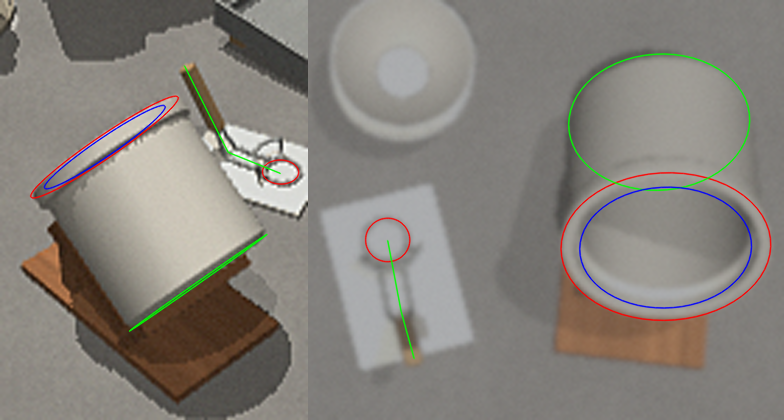

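Silhouette fit: the jar's rim and body match closely in the top view and to within a few pixels in the scene view. Scoop ring and handle overlays coincide. Now the motion helper.

```bash
cat > m.py <<'E'
from h import *
np.set_printoptions(precision=3,suppress=True)
E=np.radians(45); c,s_=np.cos(E),np.sin(E)
RT=np.array([[s_,c,0],[0,0,1],[c,-s_,0]])  # tool axes (columns) in scoop frame
G=np.array([-.122,0,.091]); GP=np.array([0,-.0187,0])
def scoopR(yaw,pitch): return R.from_euler('ZY',[yaw,pitch],degrees=True).as_matrix()
def tool(o,yaw,pitch,off=np.zeros(3)):  # off: in tool axes
    S=scoopR(yaw,pitch); Rt=S@RT
    return np.array(o)+S@G-Rt@GP+Rt@off, Rt
def cur():
    st=read_state(); return st["position"],R.from_euler('xyz',st["tool_rot"],degrees=True).as_matrix(),st
def scoop_now():
    p,Rt,st=cur(); S=Rt@RT.T; o=p+Rt@GP-S@G
    return o,R.from_matrix(S).as_euler('ZYX',degrees=True),st
def delta(P,Rt,base=None):
    p,R0=(base or cur()[:2])
    return (R0.T@(P-p)*100).round(2),R.from_matrix(R0.T@Rt).as_rotvec(degrees=True).round(1)
def show(wps):
    for w in wps:
        a,b=delta(*tool(*w)); print([a.tolist(),b.tolist()])
E
python3 - <<'E'
from m import *
o=[.6016,.0042,.008]
show([(o,7,0,np.array([0,-.10,0]))])
print(tool(o,7,0)[0], cur()[2]["clock"])
E
```

```text
[[39.53, 7.48, -37.21], [12.0, -28.9, -43.9]]
[ 0.494 -0.009  0.086] 2.1
```

Request:
carry_out --commands '[[[10,1,-9],[3,-7,-11]],[[20,3,-19],[6,-14,-22]],[[30,5,-28],[9,-22,-33]],[[39.5,7.5,-37.2],[12,-28.9,-43.9]],[[39.5,7.5,-37.2],[12,-28.9,-43.9]],[[39.5,7.5,-37.2],[12,-28.9,-43.9]],[[39.5,7.5,-37.2],[12,-28.9,-43.9]],[[39.5,7.5,-37.2],[12,-28.9,-43.9]],[[39.5,7.5,-37.2],[12,-28.9,-43.9]],[[39.5,7.5,-37.2],[12,-28.9,-43.9]],[[39.5,7.5,-37.2],[12,-28.9,-43.9]]]' --fingers 0 --grip_force 120

```text
clock: 3.48
position: [0.3586, 0.1229, 0.1644]
tool_rot: [-88.5, -42.0, 6.7]
wrist_force: [1.0, 0.3, 0.2]
finger_gap: 0.999
```

```bash
python3 - <<'E'
from m import *
o=[.6016,.0042,.008]
show([(o,7,0,np.array([0,-.10,0])),(o,7,0)])
print(cur()[2])
E
```

```text
[[3.04, 3.4, -14.82], [-1.4, -0.2, -3.0]]
[[3.57, 13.38, -15.05], [-1.4, -0.2, -3.0]]
{'clock': 3.475, 'q': array([  -6.3  ,  -15.279,  142.31 ,   40.833,   15.702, -139.567]), 'joint_velocities': array([ -45.384,   -0.159,    5.949,   94.095,   11.147, -124.873]), 'joint_torque': array([  5.428,  -9.13 , -22.243,  -1.756,  -1.503,   2.918]), 'position': array([0.359, 0.123, 0.164]), 'tool_rot': array([-88.459, -41.969,   6.733]), 'wrist_force': array([1.002, 0.275, 0.179]), 'torque': array([-0.039,  0.334,  0.064]), 'finger_gap': 0.9990109389509688}
```

```bash
cat > kin.py <<'E'
from m import *
from scipy.optimize import least_squares
# planar arm: wrist = [a1+L2 sin q2+L3 sin q23, d1+L2 cos q2+L3 cos q23]
obs=[((53.662,17.956,85.849,0,76.261,-12.8),(.21,.481,.231),(-90.065,.013,-23.537)),((-6.3,-15.279,142.31,40.833,15.702,-139.567),(.359,.123,.164),(-88.459,-41.969,6.733))]
def res(x):
    a1,L2,L3,d1,D,k=x;out=[]
    for q,p,e in obs:
        q=np.radians(q);y=R.from_euler('xyz',e,degrees=True).as_matrix()[:,1]
        w=np.array(p)-D*y; r=a1+L2*np.sin(q[1])+L3*np.sin(q[1]+q[2])+k*np.cos(q[1]+q[2])
        z=d1+L2*np.cos(q[1])+L3*np.cos(q[1]+q[2])-k*np.sin(q[1]+q[2])
        out+=[r*np.cos(q[0])-w[0],r*np.sin(q[0])-w[1],z-w[2]]
    return np.r_[out,.01*a1,.01*k,.002*(d1-.3)]
x=least_squares(res,[0,.35,.35,.3,.25,0]).x
if __name__=="__main__": print(x,res(x)*1000)
def ik(P,Rt):
    a1,L2,L3,d1,D,k=x
    w=P-D*Rt[:,1]; q1=np.arctan2(w[1],w[0]); r=np.hypot(w[0],w[1])-a1; z=w[2]-d1
    L3e=np.hypot(L3,k); d=np.hypot(r,z)
    cq=(d*d-L2*L2-L3e**2)/(2*L2*L3e)
    if abs(cq)>1: return None
    q3=np.arccos(cq); q2=np.arctan2(r,z)-np.arctan2(L3e*np.sin(q3),L2+L3e*np.cos(q3))
    q3-=np.arctan2(k,L3)
    f=np.array([np.sin(q2+q3)*np.cos(q1),np.sin(q2+q3)*np.sin(q1),np.cos(q2+q3)])
    q5=np.arccos(np.clip(f@Rt[:,1],-1,1))
    az=np.array([np.cos(q1),np.sin(q1),0]); up=np.cross(az,[0,0,1]); # bend sign in plane
    n=np.cross([-np.sin(q1),np.cos(q1),0],f)
    return np.degrees([q1,q2,q3,q5]).round(1), "q4~0" if Rt[:,1]@n>0 else "flip"
E
python3 kin.py; python3 - <<'E'
import m,kin,numpy as np
for e in(85,75,65,55,45):
    E=np.radians(e);c,s=np.cos(E),np.sin(E);m.RT=np.array([[s,c,0],[0,0,1],[c,-s,0]])
    print(e)
    for n,o,y,p in [("grasp",[.6016,.0042,.008],7,0),("tray0",[.51,.216,.024],-5.5,6),("tray1",[.571,.211,.018],-5.5,6),("carry",[.5,.1,.25],0,0),("jarA",[.52,-.24,.20],-9.4,0),("jarB",[.58,-.25,.15],-9.4,55)]:
        print(n,kin.ik(*m.tool(o,y,p)))
E
```

```text
[-0.655  1.046  0.876  0.377  0.911  0.022] [ 93.362 -68.643  -0.157  -0.004  -0.391   0.157  -6.548   0.221   0.155]
85
grasp (array([ -2.9,  15.4, 100.1,  59.5]), 'q4~0')
tray0 (array([28.5, 18. , 94.2, 68.6]), 'q4~0')
tray1 (array([24.9, 20.8, 90.7, 69.4]), 'q4~0')
carry (array([18.4,  6.3, 94.5, 74.4]), 'q4~0')
jarA (array([-32.7,  10.6,  92.9,  71.9]), 'q4~0')
jarB None
75
grasp (array([ -8.8,   8.7, 110.8,  46.2]), 'q4~0')
tray0 (array([ 42.8,  12.4, 102.6,  59.2]), 'q4~0')
tray1 (array([ 36.2,  14.7, 100. ,  58.7]), 'q4~0')
carry (array([ 34.2,  -0.8, 104. ,  64.7]), 'q4~0')
jarA (array([-46.7,   3.9, 102.5,  62. ]), 'q4~0')
jarB None
65
grasp (array([-28.1,   3.6, 120.9,  37.1]), 'q4~0')
tray0 (array([ 66.7,   9.5, 109. ,  57.4]), 'q4~0')
tray1 (array([ 55.7,  11. , 107.7,  53.8]), 'q4~0')
carry (array([ 89.6,  -4.3, 110.8,  74.9]), 'q4~0')
jarA (array([-80.2,   0.1, 110.1,  63.6]), 'q4~0')
jarB (array([-17.5,  55.2,  26.7, 127.7]), 'q4~0')
55
grasp (array([-110.7,    4.7,  126.2,   70.5]), 'q4~0')
tray0 (array([ 96.8,  11.2, 111.9,  67.1]), 'q4~0')
tray1 (array([ 83.7,  11.1, 112.4,  60.8]), 'q4~0')
carry (array([143.3,   1.1, 111.1,  96.7]), 'q4~0')
jarA (array([-127.7,    2.6,  113.1,   83.6]), 'q4~0')
jarB (array([-18.7,  43. ,  45.6, 111.1]), 'q4~0')
45
grasp (array([-149. ,   13.9,  123.8,   84.9]), 'q4~0')
tray0 (array([119.8,  16.8, 111.3,  78.8]), 'q4~0')
tray1 (array([109.8,  15.7, 113.5,  73.7]), 'q4~0')
carry (array([158.4,   9.2, 109.3, 103.9]), 'q4~0')
jarA (array([-152.3,    9.8,  112.5,   95.7]), 'q4~0')
jarB (array([-20.5,  33. ,  60.4,  96.4]), 'q4~0')
```

```bash
cat > kin.py <<'E'
from m import *
from scipy.optimize import least_squares
obs=[((53.662,17.956,85.849,0,76.261,-12.8),(.21,.481,.231),(-90.065,.013,-23.537)),((-6.3,-15.279,142.31,40.833,15.702,-139.567),(.359,.123,.164),(-88.459,-41.969,6.733))]
def wrist(q,x):
    L2,L3,d1,D,b=x
    r=L2*np.sin(q[1])+L3*np.sin(q[1]+q[2]);z=d1+L2*np.cos(q[1])+L3*np.cos(q[1]+q[2])
    return np.array([r*np.cos(q[0])-b*np.sin(q[0]),r*np.sin(q[0])+b*np.cos(q[0]),z])
def res(x):
    return np.concatenate([wrist(np.radians(q),x)-(np.array(p)-x[3]*R.from_euler('xyz',e,degrees=True).as_matrix()[:,1]) for q,p,e in obs])
x=least_squares(res,[.35,.35,.3,.25,.115]).x
if __name__=="__main__": print(x,res(x)*1000)
def ik(P,Rt):
    L2,L3,d1,D,b=x
    w=P-D*Rt[:,1]; rr=np.sqrt(max(w[0]**2+w[1]**2-b*b,0)); q1=np.arctan2(w[1],w[0])-np.arctan2(b,rr); z=w[2]-d1
    d=np.hypot(rr,z); cq=(d*d-L2*L2-L3**2)/(2*L2*L3)
    if abs(cq)>1: return None
    q3=np.arccos(cq); q2=np.arctan2(rr,z)-np.arctan2(L3*np.sin(q3),L2+L3*np.cos(q3))
    f=np.array([np.sin(q2+q3)*np.cos(q1),np.sin(q2+q3)*np.sin(q1),np.cos(q2+q3)])
    q5=np.arccos(np.clip(f@Rt[:,1],-1,1)); n=np.cross([-np.sin(q1),np.cos(q1),0],f)
    return np.degrees([q1,q2,q3,q5]).round(1), "q4~0" if Rt[:,1]@n>0 else "flip"
E
python3 kin.py; python3 - <<'E'
import m,kin,numpy as np
for e in(85,75,65,55,45):
    E=np.radians(e);c,s=np.cos(E),np.sin(E);m.RT=np.array([[s,c,0],[0,0,1],[c,-s,0]])
    print(e)
    for n,o,y,p in [("grasp",[.6016,.0042,.008],7,0),("tray0",[.51,.216,.024],-5.5,6),("tray1",[.571,.211,.018],-5.5,6),("carry",[.5,.1,.25],0,0),("jarA",[.52,-.24,.20],-9.4,0),("jarB",[.58,-.25,.15],-9.4,55)]:
        print(n,kin.ik(*m.tool(o,y,p)))
E
```

```text
[0.467 0.379 0.131 0.253 0.116] [-0.356  0.304 -0.198 -0.002 -0.47   0.198]
85
grasp (array([-16.3,  18.9, 110.2,  46.3]), 'q4~0')
tray0 (array([ 14.7,  16.8, 107.8,  56.3]), 'q4~0')
tray1 (array([12.4, 22.9, 99.8, 58.3]), 'q4~0')
carry (array([-2.6, -3.2, 96.5, 81.7]), 'q4~0')
jarA (array([-45.2,   6. ,  94.7,  75.3]), 'q4~0')
jarB None
75
grasp (array([-18.5,  15.3, 116.9,  34.7]), 'q4~0')
tray0 (array([ 16.7,  13.4, 113.1,  45.2]), 'q4~0')
tray1 (array([ 14. ,  19.3, 105.7,  46.5]), 'q4~0')
carry (array([ -3. ,  -8.2, 102. ,  71.3]), 'q4~0')
jarA (array([-48.7,   1.4, 100.7,  66.5]), 'q4~0')
jarB None
65
grasp (array([-21.1,  12.7, 123.6,  24.1]), 'q4~0')
tray0 (array([ 19. ,  10.8, 118.4,  34.1]), 'q4~0')
tray1 (array([ 15.7,  16.6, 111.6,  34.6]), 'q4~0')
carry (array([ -3.4, -13.1, 107.9,  60.3]), 'q4~0')
jarA (array([-52.7,  -2.8, 107. ,  58.6]), 'q4~0')
jarB (array([-30. ,  53.4,  21.9, 132.3]), 'q4~0')
55
grasp (array([-24. ,  11.4, 130.2,  18.7]), 'q4~0')
tray0 (array([ 21.5,   9.3, 123.7,  24.2]), 'q4~0')
tray1 (array([ 17.7,  14.9, 117.4,  23.3]), 'q4~0')
carry (array([ -3.9, -17.6, 114. ,  48.7]), 'q4~0')
jarA (array([-57.1,  -6.3, 113.4,  52.4]), 'q4~0')
jarB (array([-31.1,  45.1,  35.4, 117.9]), 'q4~0')
45
grasp (array([-27.1,  11.8, 136.4,  24.6]), 'flip')
tray0 (array([ 24.2,   9.2, 128.8,  19.4]), 'q4~0')
tray1 (array([ 19.8,  14.5, 122.8,  16.8]), 'q4~0')
carry (array([ -4.5, -21.5, 120.3,  36.4]), 'q4~0')
jarA (array([-61.7,  -9. , 119.8,  49.1]), 'q4~0')
jarB (array([-32.3,  38.1,  46.6, 104.5]), 'q4~0')
```

```bash
sed -i 's/radians(45)/radians(60)/' m.py; python3 - <<'E'
from m import *
import kin
o=[.6016,.0042,.008]
show([(o,7,0,np.array([0,-.10,0])),(o,7,0)])
e=np.radians(35);X=np.array([np.cos(np.radians(-9.4)),np.sin(np.radians(-9.4)),0]);Z=np.array([0,0,1])
for l,p in((-.06,33),(.05,33),(.05,45),(.05,60)):
    A=np.cos(e)*X-np.sin(e)*Z;D=-np.sin(e)*X-np.cos(e)*Z
    pk=np.array([.5445,-.2443,.1938])+l*A+.035*D
    oo=pk-scoopR(-9.4,p)@[0,0,.026]; print(pk,kin.ik(*tool(oo,-9.4,p)))
for q in ([.6016,.0042,.008],7,0),([.51,.216,.024],-5.5,6),([.51,.216,.204],-5.5,-5),([.571,.211,.018],-5.5,6): print(kin.ik(*tool(*q)))
E
```

```text
[[5.15, 3.57, -14.81], [-1.4, -0.1, 12.0]]
[[3.08, 13.35, -15.05], [-1.4, -0.1, 12.0]]
[ 0.476 -0.233  0.2  ] (array([-42. ,  10.6,  84.6,  87.3]), 'q4~0')
[ 0.565 -0.248  0.136] (array([-36.9,  22.6,  78. ,  82.1]), 'q4~0')
[ 0.565 -0.248  0.136] (array([-33.7,  32.1,  62.5,  99. ]), 'q4~0')
[ 0.565 -0.248  0.136] (array([-30.7,  46.6,  39.4, 121.7]), 'q4~0')
(array([-22.5,  11.8, 126.9,  20.3]), 'q4~0')
(array([ 20.2,   9.9, 121.1,  28.9]), 'q4~0')
(array([ 24.6,  -4.3, 112.7,  43.2]), 'q4~0')
(array([ 16.7,  15.6, 114.5,  28.7]), 'q4~0')
```

Request:
carry_out --commands '[[[3,1.8,-6],[-0.7,0,6]],[[5.15,3.6,-14.8],[-1.4,-0.1,12]],[[5.15,3.6,-14.8],[-1.4,-0.1,12]],[[5.15,3.6,-14.8],[-1.4,-0.1,12]],[[5.15,3.6,-14.8],[-1.4,-0.1,12]],[[5.15,3.6,-14.8],[-1.4,-0.1,12]],[[5.15,3.6,-14.8],[-1.4,-0.1,12]],[[5.15,3.6,-14.8],[-1.4,-0.1,12]]]'

```text
clock: 4.47
position: [0.44, -0.0147, 0.169]
tool_rot: [-90.0, -29.9, 7.1]
wrist_force: [-0.3, -1.1, -0.3]
finger_gap: 1.0
```

```bash
cat > st.py <<'E'
from m import *
o,e,st=scoop_now(); print("scoop est",o,e,"F",st["wrist_force"],"M",st["torque"],"gap",round(st["finger_gap"],3),"t",st["clock"]); print("q",st["q"])
E
python3 - <<'E'
from m import *
exec(open('st.py').read())
o=[.6016,.0042,.008]
show([(o,7,0,np.array([0,-.10,0])),(o,7,0,np.array([0,-.03,0])),(o,7,0)])
E
```

```text
scoop est [ 0.552 -0.001  0.094] [ 7.038  0.076 -0.036] F [-0.295 -1.076 -0.327] M [-0.012  0.212  0.063] gap 1.0 t 4.475
q [ -27.159   -2.493  125.552   29.187   35.032 -145.088]
[[0.02, -0.03, -0.09], [0.0, 0.1, -0.1]]
[[0.03, 6.97, -0.09], [0.0, 0.1, -0.1]]
[[0.04, 9.97, -0.09], [0.0, 0.1, -0.1]]
```

Request:
carry_out --commands '[[[0,0,0],[0,10,0]],[[0,0,0],[0,20,0]],[[0,0,0],[0,30,0]],[[0,0,0],[0,40,0]],[[0,0,0],[0,50,0]],[[0,0,0],[0,60,0]],[[0,0,0],[0,70,0]],[[0,0,0],[0,80,0]],[[0,0,0],[0,90,0]],[[0,0,0],[0,100,0]],[[0,0,0],[0,110,0]],[[0,0,0],[0,120,0]],[[0,0,0],[0,130,0]],[[0,0,0],[0,140,0]],[[0,0,0],[0,150,0]],[[0,0,0],[0,160,0]],[[0,0,0],[0,170,0]],[[0,0,0],[0,179,0]],[[0,0,0],[0,179.9,0]]]'

```text
clock: 6.85
position: [0.44, -0.015, 0.1689]
tool_rot: [-89.9, 29.9, -172.8]
wrist_force: [0.0, -0.5, -0.1]
finger_gap: 1.001
```

```bash
sed -i 's/^G=/RT=RT@np.diag([-1,1,-1]); G=/' m.py; python3 - <<'E'
exec(open('st.py').read())
o=[.6016,.0042,.008]
show([(o,7,0,np.array([0,-.10,0])),(o,7,0,np.array([0,-.03,0])),(o,7,0)])
E
```

```text
scoop est [ 0.552 -0.001  0.094] [ 7.125  0.088 -0.095] F [ 0.046 -0.513 -0.086] M [-0.06   0.216 -0.058] gap 1.001 t 6.85
q [-27.191  -2.471 125.543  29.188  35.032  34.775]
[[-0.03, -0.04, 0.07], [-0.0, 0.2, 0.1]]
[[-0.04, 6.96, 0.06], [-0.0, 0.2, 0.1]]
[[-0.04, 9.96, 0.06], [-0.0, 0.2, 0.1]]
```

Request:
carry_out --commands '[[[0,3,0],[0,0.1,0]],[[0,6,0.1],[0,0.2,0.1]],[[0,9,0.1],[0,0.2,0.1]],[[0,9.96,0.1],[0,0.2,0.1]],[[0,9.96,0.1],[0,0.2,0.1]],[[0,9.96,0.1],[0,0.2,0.1]]]'

```text
clock: 7.6
position: [0.4896, -0.0102, 0.0835]
tool_rot: [-90.0, 30.1, -173.0]
wrist_force: [-0.0, -0.8, 0.6]
finger_gap: 1.005
```

Request:
carry_out --commands '[[[0,0,0],[0,0,0]],[[0,0,0],[0,0,0]],[[0,0,0],[0,0,0]],[[0,0,0],[0,0,0]],[[0,0,0],[0,0,0]],[[0,0,0],[0,0,0]],[[0,0,0],[0,0,0]],[[0,0,0],[0,0,0]]]' --fingers 255 --grip_force 120

```text
clock: 8.6
position: [0.4896, -0.0102, 0.0827]
tool_rot: [-90.0, 30.0, -173.1]
wrist_force: [-1.2, -1.5, 3.8]
finger_gap: 0.193
```

```bash
python3 - <<'E'
exec(open('st.py').read())
t=get_image("top");s=get_image("scene")
for n in("scoop","scoop_grip"):
    a,b=pinpoint(s,n),pinpoint(t,n); print(n,[(x["point"],x["p"]) for x in a[:1]],[(x["point"],x["p"]) for x in b[:1]])
I=[cv2.resize(np.ascontiguousarray(t["image"][235:325,275:375,::-1]),None,fx=4,fy=4,interpolation=cv2.INTER_CUBIC),cv2.resize(np.ascontiguousarray(s["image"][180:270,260:360,::-1]),None,fx=4,fy=4,interpolation=cv2.INTER_CUBIC)]
S=scoopR(e[0],e[1]);th=np.linspace(0,2*np.pi,40)
for im,i,off in((t,I[0],(275,235)),(s,I[1],(260,180))):
    q=np.array([proj(im,o+S@[.0225*np.cos(a),.0225*np.sin(a),.0025])[::-1] for a in th]);cv2.polylines(i,[((q-off)*4*16).astype(np.int32)],True,(0,0,255),1,cv2.LINE_AA,4)
cv2.imwrite("pics/g.png",np.hstack(I))
E
```

```text
scoop est [0.601 0.003 0.008] [ 6.906 -0.026  0.012] F [-1.247 -1.478  3.768] M [-0.097  0.112 -0.06 ] gap 0.193 t 8.6
q [-22.679  14.409 123.879  44.529  20.641  21.198]
scoop [([255.0, 318.0], 0.73)] [([264.0, 317.5], 0.71)]
scoop_grip [([221.6, 284.1], 0.67)] [([300.6, 326.9], 0.75)]
```

View pics/g.png

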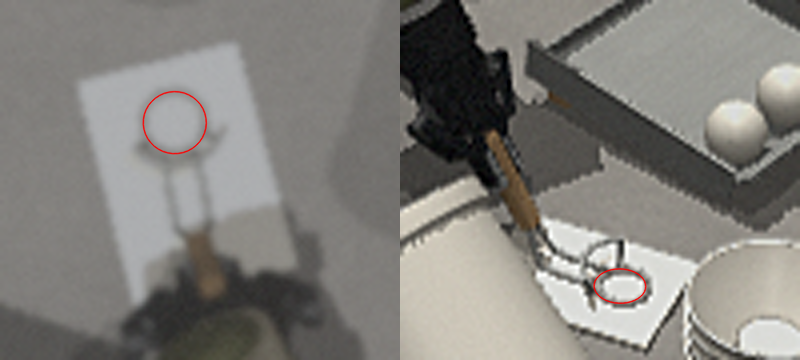

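Crop check: the predicted ring overlay lies on the real ring in both views to about 2 mm, and the grip is held by the pads. Now I lift and move above the tray behind the right-hand ball.

```bash
python3 - <<'E'
from m import *
o,e,st=scoop_now()
show([([.601,.003,.13],7,0),([.56,.11,.15],1,3),([.5166,.2161,.13],-5.5,6),([.5166,.2161,.040],-5.5,6),([.5166,.2161,.0255],-5.5,6)])
E
```

```text
[[-6.07, -10.6, 0.05], [-0.0, -0.1, -0.0]]
[[-5.35, -13.99, -12.2], [2.8, 5.2, -3.0]]
[[-2.54, -13.95, -24.38], [5.6, 11.1, -6.0]]
[[1.96, -6.15, -24.38], [5.6, 11.1, -6.0]]
[[2.68, -4.9, -24.38], [5.6, 11.1, -6.0]]
```

Request:
carry_out --commands '[[[-1,-1.8,0],[0,0,0]],[[-2.5,-4.4,0],[0,0,0]],[[-4.5,-8,0],[0,0,0]],[[-6.1,-10.6,0.1],[0,-0.1,0]],[[-5.8,-12,-4],[1,1.8,-1]],[[-5.6,-13,-8],[2,3.5,-2]],[[-5.3,-14,-12.2],[2.8,5.2,-3]],[[-4.3,-14,-16],[3.7,7.2,-4]],[[-3.5,-14,-20],[4.6,9.2,-5]],[[-2.5,-14,-24.4],[5.6,11.1,-6]],[[-2.5,-14,-24.4],[5.6,11.1,-6]],[[-1,-11.4,-24.4],[5.6,11.1,-6]],[[0.5,-8.7,-24.4],[5.6,11.1,-6]],[[1.5,-6.9,-24.4],[5.6,11.1,-6]],[[1.96,-6.15,-24.4],[5.6,11.1,-6]],[[1.96,-6.15,-24.4],[5.6,11.1,-6]],[[1.96,-6.15,-24.4],[5.6,11.1,-6]]]'

```text
clock: 11.02
position: [0.4132, 0.2263, 0.1269]
tool_rot: [-90.1, 24.0, 174.4]
wrist_force: [0.2, 0.8, -1.4]
finger_gap: 0.192
```

```bash
python3 - <<'E'
exec(open('st.py').read())
t=get_image("top");s=get_image("scene")
for n in ("scoop","ball0"):
  for im in (s,t):
    print(n,[(np.round(x["point"],1),round(x["p"],2)) for x in pinpoint(im,n)[:5]])
print("pred",proj(s,o),proj(t,o))
I=[cv2.resize(np.ascontiguousarray(t["image"][235:335,165:275,::-1]),None,fx=3.6,fy=3.6,interpolation=cv2.INTER_CUBIC),cv2.resize(np.ascontiguousarray(s["image"][150:250,290:400,::-1]),None,fx=3.6,fy=3.6,interpolation=cv2.INTER_CUBIC)]
S=scoopR(e[0],e[1]);th=np.linspace(0,2*np.pi,40)
for im,i,off in((t,I[0],(165,235)),(s,I[1],(290,150))):
    q=np.array([proj(im,o+S@[.0225*np.cos(a),.0225*np.sin(a),.0025])[::-1] for a in th]);cv2.polylines(i,[((q-off)*3.6*16).astype(np.int32)],True,(0,0,255),1,cv2.LINE_AA,4)
cv2.imwrite("pics/tr.png",np.hstack(I))
show([([.5166,.2161,.0255],-5.5,6),([.5166,.2161,.0235],-5.5,6)])
E
```

```text
scoop est [0.517 0.216 0.041] [-5.516  5.956  0.098] F [ 0.191  0.784 -1.383] M [ 0.05   0.383 -0.007] gap 0.192 t 11.025
q [ 19.927  10.478 117.005 -19.143  31.985 129.932]
scoop [(array([274.6, 351.7]), 0.49)]
scoop [(array([297.3, 242.2]), 0.72)]
ball0 [(array([238.5, 384.9]), 0.71), (array([190.7, 370.9]), 0.66), (array([206.3, 355.6]), 0.59), (array([212.3, 342.9]), 0.55), (array([216.8, 393.3]), 0.45)]
ball0 [(array([272.9, 190.6]), 0.78), (array([211.6, 250. ]), 0.73), (array([271.9, 216.7]), 0.72), (array([273.3, 244.1]), 0.65), (array([226.6, 205.7]), 0.61)]
pred (np.float64(206.53726198741737), np.float64(329.14003611820846)) (np.float64(298.070841414355), np.float64(243.67465371271666))
[[0.59, 1.35, 0.04], [0.1, -0.0, -0.0]]
[[0.68, 1.53, 0.04], [0.1, -0.0, -0.0]]
```

View pics/tr.png

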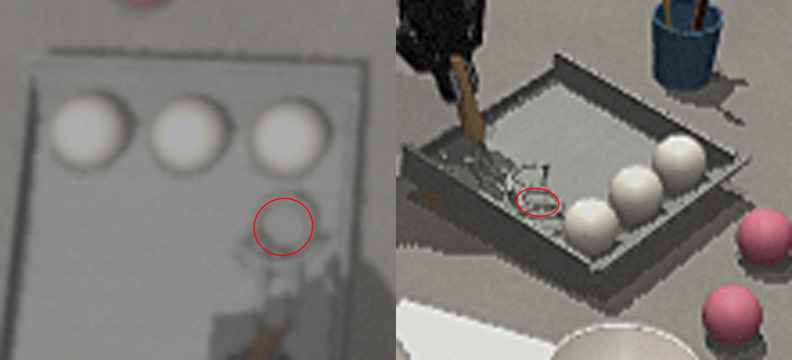

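The overlay ring lies within a few mm of the real ring, and the right ball is straight ahead of it. Lower to the floor.

Request:
carry_out --commands '[[[0.3,0.7,0],[0,0,0]],[[0.5,1.1,0],[0,0,0]],[[0.6,1.35,0],[0,0,0]],[[0.65,1.5,0],[0,0,0]],[[0.65,1.5,0],[0,0,0]]]'

```text
clock: 11.95
position: [0.413, 0.2264, 0.1098]
tool_rot: [-90.1, 24.0, 174.5]
wrist_force: [-0.2, 0.5, -1.5]
finger_gap: 0.192
```

```bash
python3 - <<'E'
exec(open('st.py').read())
E
```

```text
scoop est [0.517 0.216 0.024] [-5.506  6.015  0.072] F [-0.21   0.5   -1.519] M [ 0.019  0.439 -0.009] gap 0.192 t 11.95
q [ 19.942  12.348 117.985 -20.742  29.367 131.795]
```

Request:
carry_out --commands '[[[0.04,0.09,0],[0,0,0]],[[0.08,0.18,0],[0,0,0]],[[0.08,0.18,0],[0,0,0]]]'

```text
clock: 12.32
position: [0.4137, 0.2267, 0.1093]
tool_rot: [-90.1, 24.1, 174.5]
wrist_force: [-7.4, -0.6, 13.5]
finger_gap: 0.192
```

```bash
python3 - <<'E'
exec(open('st.py').read())
E
```

```text
scoop est [0.518 0.217 0.023] [-5.476  5.855  0.117] F [-7.375 -0.633 13.537] M [-0.554  0.258 -0.281] gap 0.192 t 12.325
q [ 19.962  12.448 118.021 -20.982  29.092 132.041]
```

Request:
carry_out --commands '[[[-0.46,0.2,0],[0,0,0]],[[-0.89,0.45,0],[0,0,0]],[[-1.32,0.7,0],[0,0,0]],[[-1.75,0.95,0],[0,0,0]],[[-2.19,1.2,0],[0,0,0]],[[-2.62,1.45,0],[0,0,0]],[[-3.05,1.7,0],[0,0,0]],[[-3.5,1.95,0],[0,0,0]],[[-3.9,2.2,0],[0,0,0]],[[-4.2,2.37,0],[0,0,0]],[[-4.5,2.54,0],[0,0,0]],[[-4.5,2.54,0],[0,0,0]]]'

```text
clock: 13.82
position: [0.4648, 0.2217, 0.1041]
tool_rot: [-90.1, 24.1, 174.5]
wrist_force: [-3.5, -0.6, 9.2]
finger_gap: 0.192
```

```bash
python3 - <<'E'
exec(open('st.py').read())
E
```

```text
scoop est [0.569 0.212 0.018] [-5.487  5.885  0.113] F [-3.495 -0.633  9.218] M [-0.338  0.301 -0.139] gap 0.192 t 13.825
q [ 16.902  17.354 112.189 -18.405  29.201 126.854]
```

Request:
carry_out --commands '[[[-0.13,0.075,0],[0,0,0]],[[-0.26,0.15,0],[0,0,0]],[[-0.39,0.225,0],[0,0,0]],[[-0.39,0.225,0],[0,0,0]]]'

```text
clock: 14.32
position: [0.4682, 0.2215, 0.1037]
tool_rot: [-90.1, 24.0, 174.5]
wrist_force: [-16.3, 1.9, 18.7]
finger_gap: 0.194
```

```bash
python3 - <<'E'
exec(open('st.py').read())
t=get_image("top");s=get_image("scene")
a=[x["point"] for x in pinpoint(s,"ball0")];b=[x["point"] for x in pinpoint(t,"ball0")]
pk=o+scoopR(e[0],e[1])@[0,0,.026]
print(pk,proj(s,pk),proj(t,pk));print(np.round(a,1).tolist(),np.round(b,1).tolist())
for im in(s,t):
  print([(np.argwhere(x["pixels"]).mean(0).round(1).tolist()) for x in regions_of(im,"ball0")])
E
```

```text
scoop est [0.572 0.212 0.018] [-5.477  5.97   0.086] F [-16.308   1.879  18.723] M [-0.136  1.278 -0.072] gap 0.194 t 14.325
q [ 16.729  17.702 111.718 -18.149  29.356 126.432]
[0.575 0.211 0.043] (np.float64(212.08982845064267), np.float64(341.22569707276386)) (np.float64(277.26842678855525), np.float64(244.67504930609869))
[[216.2, 393.6], [210.0, 342.8], [203.7, 355.2], [236.5, 380.0], [194.8, 372.3]] [[271.7, 218.1], [224.9, 202.8], [269.6, 191.5], [277.8, 244.2], [212.9, 248.7]]
[[237.3, 383.0], [203.9, 356.4], [212.2, 342.4], [194.9, 368.3], [214.9, 392.0]]
[[275.1, 245.5], [211.5, 250.1], [272.2, 216.7], [226.7, 204.4], [270.8, 189.4]]
```

Request:
carry_out --commands '[[[-0.1,0.05,0],[0,0,0]],[[-0.2,0.1,0],[0,0,0]],[[-0.3,0.15,0],[0,0,0]],[[-0.3,0.15,0],[0,0,0]]]'

```text
clock: 15.12
position: [0.4687, 0.2216, 0.1037]
tool_rot: [-90.0, 23.8, 174.5]
wrist_force: [-45.1, 4.3, 43.7]
finger_gap: 0.196
```

```bash
cat > bl.py <<'E'
exec(open('st.py').read())
t=get_image("top");s=get_image("scene")
pk=o+scoopR(e[0],e[1])@[0,0,.026]
print(pk,np.round(proj(s,pk),1),np.round(proj(t,pk),1))
for im in(s,t):
  print([(np.argwhere(x["pixels"]).mean(0).round(1).tolist(),int(x["pixels"].sum())) for x in regions_of(im,"ball0")])
E
python3 bl.py
```

```text
scoop est [0.572 0.212 0.017] [-5.47   6.209  0.013] F [-45.082   4.337  43.712] M [ 0.03   3.649 -0.094] gap 0.196 t 15.125
q [ 16.707  17.808 111.468 -17.868  29.716 126.102]
[0.575 0.211 0.043] [212.2 341.3] [277.2 244.7]
[([216.2, 391.8], 192), ([237.0, 382.6], 236), ([203.5, 356.3], 199), ([212.1, 342.8], 211), ([194.7, 368.4], 179)]
[([274.8, 244.7], 362), ([226.3, 204.8], 367), ([271.9, 216.7], 361), ([212.0, 250.7], 335), ([270.9, 189.4], 355)]
```

Request:
carry_out --commands '[[[0.15,-0.1,0],[0,0,0]],[[0.25,-0.2,0],[0,0,0]],[[0.25,-0.2,0],[0,0,0]]]'

```text
clock: 15.7
position: [0.4682, 0.2214, 0.1038]
tool_rot: [-90.1, 24.0, 174.5]
wrist_force: [-12.4, 2.3, 13.0]
finger_gap: 0.192
```

```bash
cat >> bl.py <<'E'
I=[cv2.resize(np.ascontiguousarray(im["image"][r:r+75,c:c+80,::-1]),None,fx=5,fy=5,interpolation=cv2.INTER_CUBIC) for im,r,c in((t,240,200),(s,170,305))]
S=scoopR(e[0],e[1]);th=np.linspace(0,2*np.pi,40)
for im,i,off in((t,I[0],(200,240)),(s,I[1],(305,170))):
    q=np.array([proj(im,o+S@[.0225*np.cos(a),.0225*np.sin(a),.0025])[::-1] for a in th]);cv2.polylines(i,[((q-off)*5*16).astype(np.int32)],True,(0,0,255),1,cv2.LINE_AA,4)
    q=(np.array(proj(im,pk))[::-1]-off)*5; cv2.drawMarker(i,tuple(int(v) for v in q),(0,255,0),0,8)
import sys
if len(sys.argv)>1: cv2.imwrite("pics/"+sys.argv[1],np.hstack(I))
E
python3 bl.py b1.png
```

```text
scoop est [0.572 0.212 0.018] [-5.486  6.019  0.08 ] F [-12.412   2.288  12.968] M [0.092 1.209 0.047] gap 0.192 t 15.7
q [ 16.711  17.697 111.688 -18.073  29.429 126.348]
[0.575 0.211 0.043] [212.1 341.2] [277.3 244.7]
[([236.9, 383.3], 234), ([203.5, 356.2], 197), ([215.6, 391.8], 177), ([212.3, 342.4], 174)]
[([274.9, 244.8], 355), ([270.6, 189.4], 365), ([211.5, 250.5], 313), ([271.5, 216.8], 353), ([226.0, 204.8], 352)]
```

View pics/b1.png

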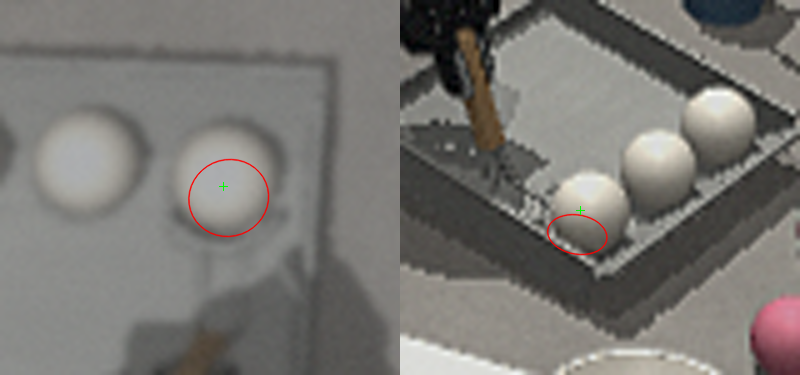

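In the crop the guard-bar ends show just behind the right ball on both sides (top crop (180,213) and (283,212)), 20 mm behind its centre, so it sits in the pocket. Lift.

```bash
python3 - <<'E'
from m import *
o,e,st=scoop_now()
show([(o+[-.001,0,.01],-5.5,2),(o+[-.002,0,.03],-5.5,-2),(o+[-.003,0,.06],-5.5,-4),(o+[-.003,0,.14],-5.5,-4)])
E
```

```text
[[0.52, -0.5, -0.0], [0.1, -0.0, 4.0]]
[[0.59, -1.86, 0.0], [0.1, -0.0, 8.0]]
[[-0.15, -4.37, 0.01], [0.1, -0.0, 10.0]]
[[-3.4, -11.68, -0.0], [0.1, -0.0, 10.0]]
```

Request:
carry_out --commands '[[[0.26,-0.25,0],[0,0,2]],[[0.52,-0.5,0],[0,0,4]],[[0.56,-0.95,0],[0,0,5.5]],[[0.59,-1.4,0],[0,0,7]],[[0.59,-1.86,0],[0,0,8]],[[0.3,-2.7,0],[0,0,9]],[[0.1,-3.5,0],[0,0,9.5]],[[-0.15,-4.4,0],[0,0,10]],[[-0.8,-5.9,0],[0,0,10]],[[-1.5,-7.4,0],[0,0,10]],[[-2.2,-9,0],[0,0,10]],[[-2.9,-10.5,0],[0,0,10]],[[-3.3,-11.4,0],[0,0,10]],[[-3.4,-11.7,0],[0,0,10]],[[-3.4,-11.7,0],[0,0,10]]]'

```text
clock: 17.77
position: [0.4522, 0.2223, 0.2234]
tool_rot: [-90.1, 33.9, 174.4]
wrist_force: [-0.1, 0.1, -4.1]
finger_gap: 0.192
```

```bash
python3 bl.py; python3 - <<'E'
from m import *
E
```

```text
scoop est [0.569 0.211 0.157] [-5.525 -3.941  0.056] F [-0.101  0.114 -4.138] M [0.131 1.091 0.048] gap 0.192 t 17.775
q [ 19.877   3.743 111.374 -23.973  35.988 131.315]
[0.567 0.211 0.182] [180.3 341.5] [271.4 238.3]
[([215.5, 391.7], 181), ([237.4, 383.3], 175), ([180.1, 341.8], 187), ([203.7, 356.2], 190), ([194.7, 368.6], 129), ([322.5, 152.9], 1150)]
[([225.8, 205.2], 332), ([270.7, 189.0], 342), ([270.8, 238.1], 428), ([271.8, 216.7], 367)]
```

```bash
cat >> m.py <<'E'
from scipy.interpolate import PchipInterpolator
PK=np.array([0,0,.026])
JM=np.array([.5445,-.2443,.1938]);JY=-9.4
def jar(l,c):  # axial l, clearance c of ball to lower wall
    e=np.radians(35);y=np.radians(JY);X=np.array([np.cos(y),np.sin(y),0]);Z=np.array([0,0,1])
    return JM+l*(np.cos(e)*X-np.sin(e)*Z)+(.047-c)*(-np.sin(e)*X-np.cos(e)*Z)
def rows(wps,n,hold=1):
    """wps: (pocket xyz, yaw, pitch, t) first is implied current"""
    o,e,st=scoop_now(); S=scoopR(e[0],e[1]); k=[np.r_[o+S@PK,e[0],e[1]]]+[np.r_[w[0],w[1],w[2]] for w in wps]
    f=PchipInterpolator([0]+[w[3] for w in wps],k); T=wps[-1][3]
    out=[]
    for u in np.linspace(0,1,n+1)[1:]:
        v=f(T*(u*u*(3-2*u))); o=v[:3]-scoopR(v[3],v[4])@PK
        a,b=delta(*tool(o,v[3],v[4])); out.append([a.round(2).tolist(),b.tolist()])
    print(str(out+[out[-1]]*hold))
E
python3 - <<'E'
from m import *
rows([([.50,.09,.235],-7,-2,1),([.445,-.1,.24],-9.4,3,2),(jar(-.09,.014),-9.4,22,3)],18,2)
print(jar(-.09,.014),jar(.05,.014))
E
```

```text
[[[0.03, -0.27, 0.24], [0.1, -0.0, -0.0]], [[0.1, -1.02, 0.98], [0.1, 0.1, -0.1]], [[0.2, -2.18, 2.22], [0.2, 0.2, -0.2]], [[0.33, -3.62, 3.99], [0.3, 0.4, -0.4]], [[0.51, -5.18, 6.32], [0.4, 0.6, -0.8]], [[0.81, -6.64, 9.19], [0.6, 0.9, -1.3]], [[1.34, -7.75, 12.54], [0.9, 1.2, -1.9]], [[2.12, -8.71, 16.79], [1.2, 1.8, -2.7]], [[2.91, -9.69, 21.86], [1.6, 2.4, -3.8]], [[3.36, -10.43, 26.96], [1.9, 3.0, -5.2]], [[3.15, -10.74, 31.28], [2.0, 3.3, -6.9]], [[2.47, -10.7, 34.72], [1.9, 3.4, -9.4]], [[1.71, -10.53, 37.69], [1.8, 3.4, -12.9]], [[0.9, -10.26, 40.11], [1.7, 3.5, -16.7]], [[0.12, -9.91, 41.98], [1.6, 3.6, -20.3]], [[-0.55, -9.57, 43.29], [1.5, 3.6, -23.3]], [[-1.0, -9.31, 44.08], [1.5, 3.6, -25.2]], [[-1.17, -9.21, 44.35], [1.4, 3.6, -25.9]], [[-1.17, -9.21, 44.35], [1.4, 3.6, -25.9]], [[-1.17, -9.21, 44.35], [1.4, 3.6, -25.9]]]
[ 0.453 -0.229  0.218] [ 0.566 -0.248  0.138]
```

Request:
carry_out --commands '[[[0,-0.3,0.2],[0.1,0,0]],[[0.1,-1,1],[0.1,0.1,-0.1]],[[0.2,-2.2,2.2],[0.2,0.2,-0.2]],[[0.3,-3.6,4],[0.3,0.4,-0.4]],[[0.5,-5.2,6.3],[0.4,0.6,-0.8]],[[0.8,-6.6,9.2],[0.6,0.9,-1.3]],[[1.3,-7.8,12.5],[0.9,1.2,-1.9]],[[2.1,-8.7,16.8],[1.2,1.8,-2.7]],[[2.9,-9.7,21.6],[1.6,2.4,-3.8]],[[3.3,-10.4,26.4],[1.9,3,-5.2]],[[3.1,-10.7,30.9],[2,3.3,-6.9]],[[2.5,-10.7,34.7],[1.9,3.4,-9.4]],[[1.7,-10.5,37.7],[1.8,3.4,-12.9]],[[0.9,-10.3,40.1],[1.7,3.5,-16.7]],[[0.1,-9.9,42],[1.6,3.6,-20.3]],[[-0.6,-9.6,43.3],[1.5,3.6,-23.3]],[[-1,-9.3,44.1],[1.5,3.6,-25.2]],[[-1.2,-9.2,44.4],[1.4,3.6,-25.9]],[[-1.2,-9.2,44.4],[1.4,3.6,-25.9]],[[-1.2,-9.2,44.4],[1.4,3.6,-25.9]]]'

```text
clock: 20.48
position: [0.3682, -0.2153, 0.3064]
tool_rot: [-90.0, 8.1, 170.7]
wrist_force: [0.4, 1.1, -4.1]
finger_gap: 0.192
```

```bash
cat > jc.py <<'E'
exec(open('st.py').read())
import sys
t=get_image("top");s=get_image("scene")
pk=o+scoopR(e[0],e[1])@PK
print(pk,"pred px",np.round(proj(s,pk),1),np.round(proj(t,pk),1))
for im in(s,t): print([(np.argwhere(x["pixels"]).mean(0).round(1).tolist(),int(x["pixels"].sum())) for x in regions_of(im,"ball0")])
th=np.linspace(0,2*np.pi,60);ey=np.radians(35);y=np.radians(JY)
X=np.array([np.cos(y),np.sin(y),0]);Y=np.array([-np.sin(y),np.cos(y),0]);Z=np.array([0,0,1]);U=np.sin(ey)*X+np.cos(ey)*Z
I=[]
for im,r,c in((t,180,360),(s,180,215)):
    i=cv2.resize(np.ascontiguousarray(im["image"][r:r+150,c:c+110,::-1]),None,fx=3.6,fy=3.6,interpolation=cv2.INTER_CUBIC)
    for rad,col in((.077,(255,0,0)),(.094,(0,0,255))):
        q=np.array([proj(im,JM+rad*(np.cos(a)*U+np.sin(a)*Y))[::-1] for a in th]);cv2.polylines(i,[((q-(c,r))*3.6*16).astype(np.int32)],True,col,1,cv2.LINE_AA,4)
    q=(np.array(proj(im,pk))[::-1]-(c,r))*3.6; cv2.drawMarker(i,tuple(int(v) for v in q),(0,255,0),0,10); I.append(i)
if len(sys.argv)>1: cv2.imwrite("pics/"+sys.argv[1],np.hstack(I))
E
python3 jc.py j1.png
```

```text
scoop est [ 0.444 -0.228  0.195] [-9.322 21.901  0.038] F [ 0.362  1.08  -4.056] M [ 0.072  0.511 -0.033] gap 0.192 t 20.475
q [-49.426  -2.031  98.091   5.354  77.801  49.061]
[ 0.453 -0.229  0.219] pred px [221.9 232.6] [303.7 416.3]
[([215.3, 392.2], 201), ([237.1, 383.3], 201), ([222.3, 233.1], 292), ([204.0, 356.1], 189), ([195.2, 368.2], 166), ([160.9, 369.4], 406)]
[([303.2, 415.9], 473), ([212.1, 250.7], 336), ([270.8, 189.6], 344), ([271.9, 216.8], 393), ([225.7, 204.4], 321)]
```

View pics/j1.png

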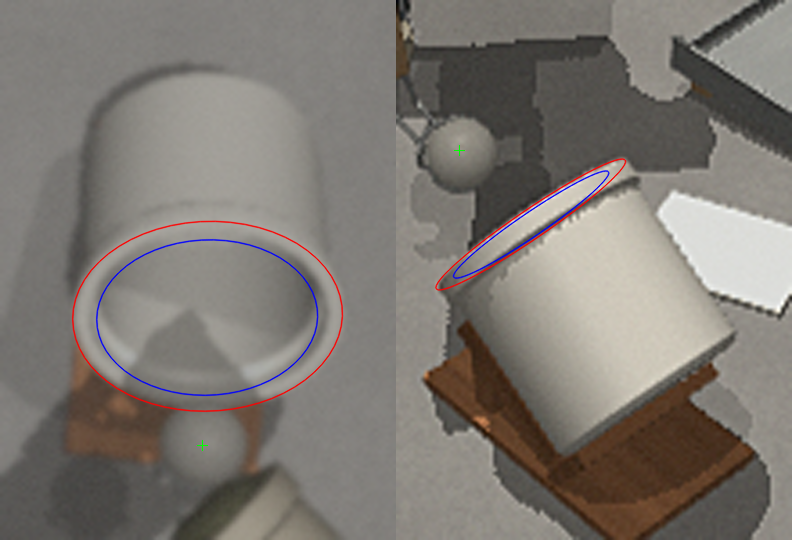

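The ball is seated at the predicted pocket (marker on the ball in both views), in line with the jar axis. The jar-rim overlay agrees to about 5 mm. Insert along the axis at 33°.

```bash
python3 - <<'E'
from m import *
rows([(jar(-.06,.014),-9.4,29,1),(jar(-.02,.014),-9.4,32,2),(jar(.055,.014),-9.4,33,4)],14,2)
E
```

```text
[[[-0.19, 0.04, -0.01], [0.0, -0.0, -0.5]], [[-0.75, 0.17, -0.01], [0.0, 0.0, -2.0]], [[-1.62, 0.44, -0.02], [0.0, 0.0, -4.0]], [[-2.72, 0.91, -0.03], [0.0, 0.0, -6.1]], [[-3.97, 1.62, -0.03], [0.0, 0.1, -7.8]], [[-5.46, 2.61, -0.03], [0.0, 0.1, -9.2]], [[-6.9, 3.71, -0.02], [0.0, 0.1, -10.1]], [[-8.17, 4.8, -0.02], [0.0, 0.1, -10.4]], [[-9.36, 5.83, -0.02], [0.0, 0.1, -10.7]], [[-10.42, 6.77, -0.02], [0.0, 0.1, -10.9]], [[-11.31, 7.57, -0.02], [0.0, 0.1, -11.0]], [[-11.98, 8.2, -0.02], [0.0, 0.1, -11.1]], [[-12.42, 8.6, -0.01], [0.0, 0.1, -11.1]], [[-12.57, 8.74, -0.01], [0.0, 0.1, -11.1]], [[-12.57, 8.74, -0.01], [0.0, 0.1, -11.1]], [[-12.57, 8.74, -0.01], [0.0, 0.1, -11.1]]]
```

Request:
carry_out --commands '[[[-0.2,0,0],[0,0,-0.5]],[[-0.8,0.2,0],[0,0,-2]],[[-1.6,0.4,0],[0,0,-4]],[[-2.7,0.9,0],[0,0,-6.1]],[[-4,1.6,0],[0,0.1,-7.8]],[[-5.5,2.6,0],[0,0.1,-9.2]],[[-6.9,3.7,0],[0,0.1,-10.1]],[[-8.2,4.8,0],[0,0.1,-10.4]],[[-9.4,5.8,0],[0,0.1,-10.7]],[[-10.4,6.8,0],[0,0.1,-10.9]],[[-11.3,7.6,0],[0,0.1,-11]],[[-12,8.2,0],[0,0.1,-11.1]],[[-12.4,8.6,0],[0,0.1,-11.1]],[[-12.6,8.7,0],[0,0.1,-11.1]],[[-12.6,8.7,0],[0,0.1,-11.1]],[[-12.6,8.7,0],[0,0.1,-11.1]]]'

```text
clock: 22.68
position: [0.5035, -0.2378, 0.238]
tool_rot: [-90.0, -3.0, 170.6]
wrist_force: [0.7, 1.1, -4.1]
finger_gap: 0.193
```

```bash
python3 jc.py; python3 - <<'E'
from m import *
p=jar(.055,.014)
rows([(p,-9.4,42,1),(p,-9.4,48,2),(p,-9.4,62,3)],16,3)
E
```

```text
scoop est [ 0.556 -0.247  0.114] [-9.42  33.018  0.057] F [ 0.662  1.118 -4.113] M [ 0.049  0.161 -0.015] gap 0.193 t 22.675
q [-36.713  23.389  77.164  -1.352  82.154  62.954]
[ 0.57  -0.249  0.136] pred px [260.9 259.3] [262.9 414.5]
[([215.6, 392.1], 199), ([237.6, 382.9], 212), ([203.5, 355.8], 201)]
[([226.1, 204.9], 349), ([272.0, 217.3], 362), ([212.1, 250.3], 360), ([270.8, 189.5], 372), ([278.7, 321.4], 2521)]
[[[-0.06, -0.04, -0.01], [0.1, -0.0, -0.4]], [[-0.23, -0.16, -0.01], [0.1, -0.0, -1.3]], [[-0.48, -0.33, -0.02], [0.1, -0.0, -2.8]], [[-0.8, -0.53, -0.02], [0.1, -0.0, -4.6]], [[-1.16, -0.74, -0.03], [0.1, -0.0, -6.6]], [[-1.53, -0.94, -0.03], [0.1, -0.0, -8.6]], [[-1.87, -1.11, -0.03], [0.1, -0.0, -10.4]], [[-2.15, -1.25, -0.03], [0.1, -0.0, -11.8]], [[-2.45, -1.38, -0.03], [0.1, -0.0, -13.4]], [[-2.86, -1.55, -0.03], [0.1, -0.0, -15.4]], [[-3.41, -1.75, -0.03], [0.1, -0.0, -18.2]], [[-4.04, -1.94, -0.03], [0.1, -0.0, -21.2]], [[-4.66, -2.09, -0.04], [0.1, -0.0, -24.2]], [[-5.18, -2.19, -0.04], [0.1, -0.0, -26.7]], [[-5.54, -2.25, -0.04], [0.1, -0.0, -28.4]], [[-5.67, -2.27, -0.04], [0.1, -0.0, -29.0]], [[-5.67, -2.27, -0.04], [0.1, -0.0, -29.0]], [[-5.67, -2.27, -0.04], [0.1, -0.0, -29.0]], [[-5.67, -2.27, -0.04], [0.1, -0.0, -29.0]]]
```

Request:
carry_out --commands '[[[-0.2,-0.2,0],[0,0,-1.3]],[[-0.5,-0.3,0],[0,0,-2.8]],[[-0.8,-0.5,0],[0,0,-4.6]],[[-1.2,-0.7,0],[0,0,-6.6]],[[-1.5,-0.9,0],[0,0,-8.6]],[[-1.9,-1.1,0],[0,0,-10.4]],[[-2.2,-1.3,0],[0,0,-11.8]],[[-2.4,-1.4,0],[0,0,-13.4]],[[-2.9,-1.5,0],[0,0,-15.4]],[[-3.4,-1.8,0],[0,0,-18.2]],[[-4,-1.9,0],[0,0,-21.2]],[[-4.7,-2.1,0],[0,0,-24.2]],[[-5.2,-2.2,0],[0,0,-26.7]],[[-5.5,-2.2,0],[0,0,-28.4]],[[-5.7,-2.3,0],[0,0,-29]],[[-5.7,-2.3,0],[0,0,-29]],[[-5.7,-2.3,0],[0,0,-29]]]'

```text
clock: 25.0
position: [0.5609, -0.2474, 0.2581]
tool_rot: [-90.0, -32.0, 170.6]
wrist_force: [0.7, 0.2, -1.2]
finger_gap: 0.197
```

```bash
python3 jc.py; python3 - <<'E'
from m import *
p=jar(.055,.016)
rows([(p,-9.4,45,1),(p,-9.4,34,1.6),(jar(-.02,.016),-9.4,32,3),(jar(-.10,.010),-9.4,15,4.2)],18,1)
E
```

```text
scoop est [ 0.548 -0.245  0.124] [-9.373 61.988  0.09 ] F [ 0.686  0.244 -1.185] M [-0.077 -0.424  0.001] gap 0.197 t 25.0
q [-30.218  50.034  35.59  -13.048 123.973  64.773]
[ 0.571 -0.249  0.136] pred px [261.  259.4] [262.8 414.5]
[([194.7, 368.3], 180), ([215.4, 391.9], 196), ([237.6, 383.6], 204), ([203.4, 356.4], 164)]
[([270.8, 189.4], 367), ([211.8, 250.3], 325), ([271.5, 217.1], 346), ([226.0, 204.8], 359)]
[[[0.1, 0.07, -0.02], [0.1, -0.1, 0.6]], [[0.4, 0.27, -0.02], [0.1, -0.0, 2.4]], [[0.85, 0.62, -0.02], [0.1, -0.0, 5.1]], [[1.42, 1.13, -0.03], [0.1, -0.0, 8.8]], [[2.07, 1.81, -0.03], [0.1, -0.0, 13.4]], [[2.78, 2.73, -0.03], [0.1, -0.0, 18.8]], [[3.57, 4.03, -0.03], [0.1, -0.0, 25.9]], [[3.96, 4.5, -0.03], [0.1, -0.0, 28.4]], [[5.35, 4.51, -0.03], [0.1, -0.0, 28.9]], [[7.59, 4.43, -0.03], [0.1, -0.0, 29.2]], [[10.03, 4.39, -0.03], [0.1, -0.0, 29.6]], [[12.14, 4.52, -0.03], [0.1, -0.0, 30.5]], [[14.23, 5.07, -0.02], [0.1, -0.0, 33.2]], [[16.23, 5.89, -0.02], [0.1, -0.0, 37.0]], [[17.95, 6.74, -0.02], [0.1, -0.0, 40.9]], [[19.26, 7.47, -0.02], [0.1, -0.0, 44.1]], [[20.1, 7.96, -0.02], [0.1, -0.0, 46.3]], [[20.39, 8.13, -0.02], [0.1, -0.0, 47.0]], [[20.39, 8.13, -0.02], [0.1, -0.0, 47.0]]]
```

Request:
carry_out --commands '[[[0.4,0.3,0],[0,0,2.4]],[[1,0.7,0],[0,0,6]],[[2.1,1.8,0],[0,0,13.4]],[[2.8,2.7,0],[0,0,18.8]],[[3.6,4,0],[0,0,25.9]],[[4,4.5,0],[0,0,28.4]],[[5.4,4.5,0],[0,0,28.9]],[[8.5,4.4,0],[0,0,29.4]],[[12.1,4.5,0],[0,0,30.5]],[[15.2,5.4,0],[0,0,35]],[[18,6.7,0],[0,0,40.9]],[[20,7.9,0],[0,0,46]],[[20.4,8.1,0],[0,0,47]]]'

```text
clock: 26.82
position: [0.3466, -0.2117, 0.2981]
tool_rot: [-90.0, 15.0, 170.5]
wrist_force: [-0.1, 0.3, -0.9]
finger_gap: 0.192
```

```bash
cat > n.py <<'E'
from m import *
o,e,st=scoop_now();t=get_image("top");s=get_image("scene")
print(o,e,st["clock"],st["q"])
cand=[[np.argwhere(x["pixels"]).mean(0) for x in regions_of(im,"ball0")] for im in(s,t)]
for a in cand[0]:
  for b in cand[1]:
    p,g=tri(s,a,t,b)
    if g<.004 and -.02<p[2]<.3: print("ball?",p,g,a.round(1),b.round(1))
b=np.array([.5941,.2873]);y=np.radians(-5.5);X=np.array([np.cos(y),np.sin(y)])
f=b-.0154*X; q=f-.050*X; w=np.r_[q,.0235]; up=scoopR(-5.5,6)@PK
print("final",f,"start",w)
rows([([.46,-.05,.26],-9,8,1),([.47,.15,.22],-7,6,2),(w+up+[0,0,.08],-5.5,6,3),(w+up+[0,0,.012],-5.5,6,3.6)],18,2)
E
python3 n.py
```

```text
[ 0.435 -0.226  0.197] [-9.519 14.97  -0.003] 26.825 [-55.169  -8.316 105.874  11.233  72.135  41.86 ]
ball? [0.594 0.287 0.047] 0.001705996135644496 [203.5 356. ] [271.7 217. ]
ball? [0.732 0.322 0.03 ] 0.001577288869134241 [215.8 392.1] [225.8 204.4]
ball? [0.602 0.365 0.048] 0.0006795864039748846 [194.5 368.5] [270.8 189.1]
ball? [0.766 0.189 0.031] 0.0002151602202442867 [237.3 382.9] [211.8 250.5]
final [0.579 0.289] start [0.529 0.294 0.024]
[[[0.01, -0.21, -0.55], [0.0, -0.0, 0.3]], [[0.06, -0.75, -2.1], [0.0, -0.0, 1.2]], [[0.17, -1.48, -4.56], [0.0, -0.1, 2.5]], [[0.39, -2.22, -7.84], [0.0, -0.1, 4.0]], [[0.73, -2.79, -11.86], [-0.0, -0.2, 5.6]], [[1.23, -3.08, -16.52], [-0.1, -0.4, 6.8]], [[1.99, -2.86, -21.85], [-0.2, -0.7, 7.7]], [[3.13, -1.92, -27.82], [-0.4, -1.2, 8.5]], [[4.31, -0.52, -33.74], [-0.6, -1.9, 9.0]], [[5.05, 1.1, -39.0], [-0.8, -2.5, 9.1]], [[4.59, 3.63, -44.68], [-1.0, -3.0, 9.1]], [[3.75, 6.65, -49.5], [-1.2, -3.5, 9.1]], [[3.49, 9.45, -51.96], [-1.3, -3.7, 9.1]], [[4.02, 11.73, -52.13], [-1.3, -3.7, 9.1]], [[4.56, 13.76, -52.13], [-1.3, -3.7, 9.1]], [[4.99, 15.38, -52.13], [-1.3, -3.7, 9.1]], [[5.27, 16.44, -52.13], [-1.3, -3.7, 9.1]], [[5.38, 16.82, -52.13], [-1.3, -3.7, 9.1]], [[5.38, 16.82, -52.13], [-1.3, -3.7, 9.1]], [[5.38, 16.82, -52.13], [-1.3, -3.7, 9.1]]]
```

Request:
carry_out --commands '[[[0,-0.2,-0.6],[0,0,0.3]],[[0.1,-0.8,-2.1],[0,0,1.2]],[[0.2,-1.5,-4.6],[0,-0.1,2.5]],[[0.4,-2.2,-7.8],[0,-0.1,4]],[[0.7,-2.8,-11.9],[0,-0.2,5.6]],[[1.2,-3.1,-16.5],[-0.1,-0.4,6.8]],[[2,-2.9,-21.8],[-0.2,-0.7,7.7]],[[3.1,-1.9,-27.8],[-0.4,-1.2,8.5]],[[4.3,-0.5,-33.7],[-0.6,-1.9,9]],[[5,1.1,-39],[-0.8,-2.5,9.1]],[[4.6,3.6,-44.7],[-1,-3,9.1]],[[3.8,6.6,-49.5],[-1.2,-3.5,9.1]],[[3.5,9.5,-52],[-1.3,-3.7,9.1]],[[4,11.7,-52.1],[-1.3,-3.7,9.1]],[[4.6,13.8,-52.1],[-1.3,-3.7,9.1]],[[5,15.4,-52.1],[-1.3,-3.7,9.1]],[[5.3,16.4,-52.1],[-1.3,-3.7,9.1]],[[5.4,16.8,-52.1],[-1.3,-3.7,9.1]],[[5.4,16.8,-52.1],[-1.3,-3.7,9.1]],[[5.4,16.8,-52.1],[-1.3,-3.7,9.1]]]'

```text
clock: 29.52
position: [0.4251, 0.3038, 0.1222]
tool_rot: [-90.1, 24.1, 174.4]
wrist_force: [-0.0, -0.8, -1.3]
finger_gap: 0.192
```

```bash
python3 - <<'E'
exec(open('st.py').read())
w=np.array([.529,.294,.0235])
show([(w,-5.5,6),(w+[0,0,-.001],-5.5,6)])
x=scoopR(-5.5,6)[:,0]; d=w+[0,0,-.0003]
show([(d+x*k,-5.5,6) for k in(.01,.02,.03,.04,.046,.05,.053)])
E
```

```text
scoop est [0.529 0.294 0.036] [-5.521  5.88   0.088] F [-0.007 -0.754 -1.329] M [0.012 0.411 0.032] gap 0.192 t 29.525
q [ 29.284  17.756 108.037 -23.124  36.237 141.433]
[[0.49, 1.15, -0.02], [0.1, -0.1, -0.1]]
[[0.53, 1.24, -0.02], [0.1, -0.1, -0.1]]
[[-0.36, 1.68, -0.02], [0.1, -0.1, -0.1]]
[[-1.22, 2.18, -0.02], [0.1, -0.1, -0.1]]
[[-2.09, 2.68, -0.02], [0.1, -0.1, -0.1]]
[[-2.95, 3.18, -0.02], [0.1, -0.1, -0.1]]
[[-3.47, 3.48, -0.02], [0.1, -0.1, -0.1]]
[[-3.82, 3.68, -0.02], [0.1, -0.1, -0.1]]
[[-4.08, 3.83, -0.02], [0.1, -0.1, -0.1]]
```

Request:
carry_out --commands '[[[0.3,0.7,0],[0,0,0]],[[0.53,1.2,0],[0,0,0]],[[0.1,1.5,0],[0,0,0]],[[-0.32,1.76,0],[0,0,0]],[[-0.75,2.01,0],[0,0,0]],[[-1.18,2.26,0],[0,0,0]],[[-1.61,2.51,0],[0,0,0]],[[-2.05,2.76,0],[0,0,0]],[[-2.48,3.01,0],[0,0,0]],[[-2.91,3.26,0],[0,0,0]],[[-3.26,3.46,0],[0,0,0]],[[-3.52,3.61,0],[0,0,0]],[[-3.78,3.76,0],[0,0,0]],[[-3.88,3.81,0],[0,0,0]],[[-3.88,3.81,0],[0,0,0]]]'

```text
clock: 31.4
position: [0.4756, 0.2991, 0.1037]
tool_rot: [-90.1, 24.2, 174.5]
wrist_force: [-8.8, -0.7, 12.2]
finger_gap: 0.196
```

```bash
python3 bl.py; python3 - <<'E'
from m import *
E
```

```text
scoop est [0.58  0.289 0.018] [-5.492  5.844  0.09 ] F [-8.829 -0.706 12.159] M [-0.239  0.744 -0.045] gap 0.196 t 31.4
q [ 25.797  23.201 103.359 -21.961  34.416 137.447]
[0.582 0.289 0.044] [202.9 353.9] [276.2 216.7]
[([202.7, 355.2], 176), ([237.4, 382.7], 220), ([215.5, 392.3], 160), ([194.6, 368.1], 195)]
[([275.3, 215.9], 371), ([211.4, 250.4], 336), ([249.7, 413.4], 215), ([226.0, 204.8], 339)]
```

Request:
carry_out --commands '[[[-0.1,0.05,0],[0,0,0]],[[-0.2,0.1,0],[0,0,0]],[[-0.2,0.1,0],[0,0,0]]]'

```text
clock: 31.98
position: [0.4762, 0.2992, 0.1037]
tool_rot: [-90.1, 24.0, 174.5]
wrist_force: [-25.2, 0.5, 25.2]
finger_gap: 0.196
```

```bash
python3 bl.py; python3 - <<'E'
from m import *
o,e,st=scoop_now()
show([(o+[-.0015,0,.01],-5.5,2),(o+[-.002,0,.03],-5.5,-2),(o+[-.003,0,.06],-5.5,-4),(o+[-.003,0,.14],-5.5,-4)])
E
```

```text
scoop est [0.58  0.289 0.018] [-5.495  5.977  0.05 ] F [-25.158   0.545  25.211] M [-0.168  2.268 -0.149] gap 0.196 t 31.975
q [ 25.761  23.271 103.185 -21.758  34.618 137.208]
[0.583 0.289 0.043] [203. 354.] [276.1 216.7]
[([203.1, 355.4], 179), ([216.3, 392.0], 173), ([237.4, 383.0], 261), ([195.1, 368.6], 160)]
[([226.4, 204.9], 372), ([273.4, 216.7], 353), ([249.8, 413.8], 234), ([270.9, 189.4], 363), ([211.7, 250.3], 336)]
[[0.55, -0.53, 0.01], [0.0, -0.0, 4.0]]
[[0.58, -1.87, 0.01], [0.0, -0.0, 8.0]]
[[-0.16, -4.38, 0.02], [0.0, -0.0, 10.0]]
[[-3.42, -11.68, 0.01], [0.0, -0.0, 10.0]]
```

Request:
carry_out --commands '[[[0.1,-0.1,0],[0,0,0.5]],[[0.3,-0.28,0],[0,0,2]],[[0.55,-0.53,0],[0,0,4]],[[0.57,-0.97,0],[0,0,5.5]],[[0.58,-1.4,0],[0,0,7]],[[0.58,-1.87,0],[0,0,8]],[[0.58,-1.87,0],[0,0,8]]]'

```text
clock: 33.05
position: [0.4646, 0.2997, 0.1169]
tool_rot: [-90.0, 32.0, 174.5]
wrist_force: [0.4, 0.0, -4.1]
finger_gap: 0.191
```

```bash
python3 bl.py
```

```text
scoop est [0.579 0.289 0.046] [-5.518 -2.033  0.032] F [ 0.362  0.03  -4.095] M [0.081 1.025 0.007] gap 0.191 t 33.05
q [ 28.638  20.476 108.248 -37.567  29.195 153.798]
[0.578 0.289 0.072] [196.5 353.5] [276.  215.1]
[([237.4, 382.9], 224), ([195.1, 368.3], 168), ([215.3, 392.3], 206), ([196.6, 353.9], 211)]
[([226.0, 204.7], 349), ([270.6, 189.0], 396), ([249.9, 413.8], 232), ([211.9, 250.6], 341), ([275.4, 214.6], 390)]
```

```bash
python3 - <<'E'
from m import *
rows([([.576,.287,.16],-5.5,1,1),([.54,.18,.235],-6,2,2)],9,0)
rows([([.576,.287,.16],-5.5,1,1),([.54,.18,.235],-6,2,2),([.49,.06,.245],-8,0,3),([.445,-.11,.24],-9.4,4,4.3),(jar(-.09,.014),-9.4,22,5.4)],20,0)
E
```

```text
[[[-0.39, -0.58, -0.0], [0.0, -0.0, -0.3]], [[-1.39, -2.11, 0.01], [0.0, -0.0, -1.0]], [[-2.77, -4.27, 0.05], [0.0, -0.1, -1.9]], [[-4.25, -6.72, 0.13], [0.0, -0.1, -2.7]], [[-5.58, -9.19, 0.66], [0.0, -0.0, -3.3]], [[-6.39, -11.66, 3.43], [0.1, 0.1, -3.7]], [[-6.78, -13.79, 7.07], [0.2, 0.2, -4.0]], [[-6.93, -15.25, 9.97], [0.2, 0.3, -4.0]], [[-6.97, -15.78, 11.08], [0.3, 0.4, -4.0]]]
[[[-0.22, -0.33, -0.01], [0.0, -0.0, -0.2]], [[-0.85, -1.27, 0.0], [0.0, -0.0, -0.6]], [[-1.8, -2.74, 0.02], [0.0, -0.1, -1.3]], [[-2.98, -4.61, 0.06], [0.0, -0.1, -2.0]], [[-4.3, -6.79, 0.13], [0.0, -0.1, -2.8]], [[-5.63, -9.3, 0.77], [0.0, -0.0, -3.3]], [[-6.74, -12.58, 4.53], [0.1, 0.1, -3.8]], [[-7.09, -15.38, 9.86], [0.2, 0.3, -4.0]], [[-6.23, -16.71, 14.54], [0.5, 0.8, -3.6]], [[-4.83, -17.82, 19.39], [1.0, 1.6, -2.5]], [[-3.66, -18.59, 24.43], [1.4, 2.2, -2.1]], [[-2.64, -19.29, 29.73], [1.7, 2.7, -2.7]], [[-1.94, -19.84, 34.88], [1.9, 3.1, -4.0]], [[-1.9, -20.0, 39.42], [1.9, 3.3, -5.7]], [[-2.52, -19.82, 43.19], [1.8, 3.4, -8.3]], [[-3.39, -19.58, 46.34], [1.7, 3.5, -12.5]], [[-4.35, -19.27, 48.83], [1.6, 3.5, -16.9]], [[-5.23, -18.91, 50.65], [1.5, 3.6, -20.7]], [[-5.85, -18.63, 51.77], [1.4, 3.6, -23.2]], [[-6.08, -18.52, 52.15], [1.4, 3.6, -24.0]]]
```

Request:
carry_out --commands '[[[-0.4,-0.6,0],[0,0,-0.3]],[[-1.4,-2.1,0],[0,0,-1]],[[-2.8,-4.3,0.1],[0,0,-1.9]],[[-4.3,-6.7,0.2],[0,0,-2.7]],[[-5.6,-9.2,0.9],[0,0,-3.3]],[[-6.4,-11.7,3.4],[0.1,0.1,-3.7]],[[-6.8,-13.8,7],[0.2,0.2,-4]],[[-6.9,-15.2,9.9],[0.2,0.3,-4]],[[-7,-15.8,11.1],[0.3,0.4,-4]],[[-7,-15.8,11.1],[0.3,0.4,-4]]]'

```text
clock: 34.5
position: [0.4299, 0.1913, 0.2886]
tool_rot: [-90.0, 28.1, 173.9]
wrist_force: [0.1, 0.4, -4.0]
finger_gap: 0.193
```

```bash
python3 - <<'E'
from m import *
rows([([.49,.06,.245],-8,0,1),([.445,-.11,.24],-9.4,4,2.3),(jar(-.09,.014),-9.4,22,3.3)],16,2)
exec(open('st.py').read())
E
```

```text
[[[0.15, -0.11, 0.43], [0.1, 0.1, 0.1]], [[0.54, -0.4, 1.64], [0.2, 0.3, 0.5]], [[1.13, -0.84, 3.56], [0.3, 0.6, 1.0]], [[1.83, -1.38, 6.08], [0.6, 1.0, 1.5]], [[2.57, -1.91, 9.12], [0.8, 1.4, 1.8]], [[3.3, -2.35, 12.59], [1.0, 1.7, 1.9]], [[4.09, -2.8, 16.48], [1.2, 2.1, 1.6]], [[4.82, -3.26, 20.62], [1.4, 2.5, 0.8]], [[5.25, -3.59, 24.76], [1.5, 2.8, -0.4]], [[5.15, -3.64, 28.61], [1.5, 2.9, -1.9]], [[4.53, -3.5, 32.05], [1.5, 3.0, -4.3]], [[3.65, -3.32, 35.06], [1.4, 3.0, -8.4]], [[2.66, -3.06, 37.56], [1.3, 3.1, -12.9]], [[1.73, -2.76, 39.44], [1.2, 3.1, -16.7]], [[1.06, -2.5, 40.64], [1.1, 3.2, -19.2]], [[0.81, -2.4, 41.06], [1.1, 3.2, -20.1]], [[0.81, -2.4, 41.06], [1.1, 3.2, -20.1]], [[0.81, -2.4, 41.06], [1.1, 3.2, -20.1]]]
scoop est [0.539 0.18  0.21 ] [-6.07   1.894  0.025] F [ 0.113  0.394 -4.041] M [ 0.098  0.911 -0.023] gap 0.193 t 34.5
q [ 15.054  -3.473 106.192 -12.51   51.464 116.699]
```

Request:
carry_out --commands '[[[0.1,-0.1,0.4],[0.1,0.1,0.1]],[[0.5,-0.4,1.6],[0.2,0.3,0.5]],[[1.1,-0.8,3.6],[0.3,0.6,1]],[[1.8,-1.4,6.1],[0.6,1,1.5]],[[2.6,-1.9,9.1],[0.8,1.4,1.8]],[[3.3,-2.4,12.6],[1,1.7,1.9]],[[4.1,-2.8,16.5],[1.2,2.1,1.6]],[[4.8,-3.3,20.6],[1.4,2.5,0.8]],[[5.2,-3.6,24.8],[1.5,2.8,-0.4]],[[5.1,-3.6,28.6],[1.5,2.9,-1.9]],[[4.5,-3.5,32],[1.5,3,-4.3]],[[3.6,-3.3,35.1],[1.4,3,-8.4]],[[2.7,-3.1,37.6],[1.3,3.1,-12.9]],[[1.7,-2.8,39.4],[1.2,3.1,-16.7]],[[1.1,-2.5,40.6],[1.1,3.2,-19.2]],[[0.8,-2.4,41.1],[1.1,3.2,-20.1]],[[0.8,-2.4,41.1],[1.1,3.2,-20.1]]]'

```text
clock: 36.62
position: [0.3683, -0.2153, 0.3055]
tool_rot: [-89.9, 8.0, 170.6]
wrist_force: [0.1, 0.8, -4.1]
finger_gap: 0.191
```

```bash
python3 jc.py j2.png; python3 - <<'E'
from m import *
rows([(jar(-.06,.014),-9.4,29,1),(jar(-.02,.014),-9.4,32,2),(jar(.05,.014),-9.4,33,4)],14,2)
E
```

```text
scoop est [ 0.444 -0.228  0.194] [-9.404 22.021 -0.081] F [ 0.138  0.812 -4.101] M [0.101 0.498 0.021] gap 0.191 t 36.625
q [-49.296  -1.959  98.144   5.173  77.68   49.239]
[ 0.453 -0.229  0.218] pred px [222.2 232.5] [303.8 416.3]
[([222.5, 233.1], 302), ([237.4, 383.0], 208), ([195.0, 368.2], 180), ([278.8, 269.6], 5912), ([215.4, 392.0], 182)]
[([302.7, 416.1], 463), ([250.0, 413.9], 228), ([212.2, 250.3], 317), ([226.3, 204.7], 332), ([270.7, 189.1], 375), ([317.5, 107.1], 1003)]
[[[-0.2, 0.03, 0.01], [-0.1, 0.0, -0.5]], [[-0.76, 0.16, 0.01], [-0.1, 0.0, -1.9]], [[-1.64, 0.41, 0.01], [-0.1, 0.0, -3.9]], [[-2.76, 0.86, 0.01], [-0.1, 0.0, -6.0]], [[-4.02, 1.57, 0.01], [-0.1, 0.0, -7.7]], [[-5.52, 2.56, 0.01], [-0.1, 0.0, -9.1]], [[-6.94, 3.65, 0.01], [-0.1, 0.0, -10.0]], [[-8.17, 4.7, 0.01], [-0.1, 0.0, -10.4]], [[-9.3, 5.68, 0.01], [-0.1, 0.0, -10.6]], [[-10.3, 6.55, 0.01], [-0.1, 0.0, -10.8]], [[-11.12, 7.29, 0.01], [-0.1, 0.0, -10.9]], [[-11.73, 7.85, 0.01], [-0.1, 0.0, -11.0]], [[-12.12, 8.21, 0.01], [-0.1, 0.0, -11.0]], [[-12.26, 8.33, 0.01], [-0.1, 0.0, -11.0]], [[-12.26, 8.33, 0.01], [-0.1, 0.0, -11.0]], [[-12.26, 8.33, 0.01], [-0.1, 0.0, -11.0]]]
```

View pics/j2.png

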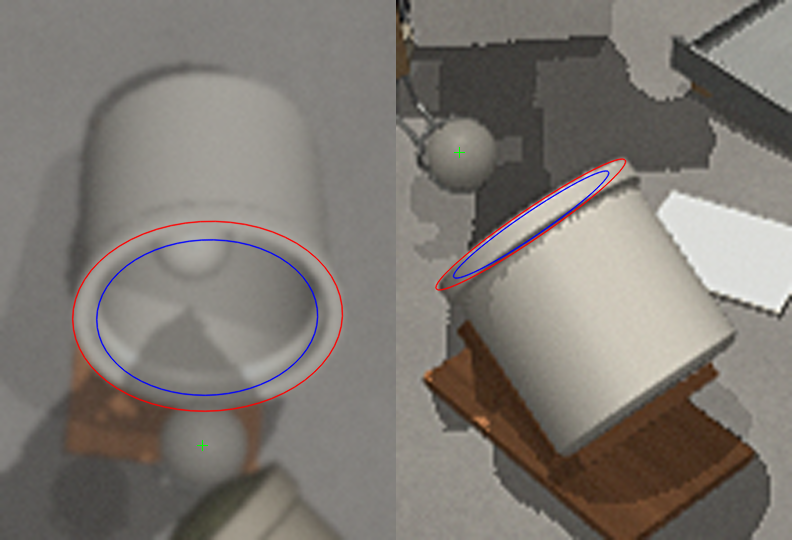

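The first ball lies at the bottom of the jar (left crop, (193,250)); the second sits in the pocket outside the mouth. Insert as before.

Request:
carry_out --commands '[[[-0.2,0,0],[0,0,-0.5]],[[-0.8,0.2,0],[0,0,-1.9]],[[-1.6,0.4,0],[0,0,-3.9]],[[-2.8,0.9,0],[0,0,-6]],[[-4,1.6,0],[0,0,-7.7]],[[-5.5,2.6,0],[0,0,-9.1]],[[-6.9,3.6,0],[0,0,-10]],[[-8.2,4.7,0],[0,0,-10.4]],[[-9.3,5.7,0],[0,0,-10.6]],[[-10.3,6.6,0],[0,0,-10.8]],[[-11.1,7.3,0],[0,0,-10.9]],[[-11.7,7.8,0],[0,0,-11]],[[-12.1,8.2,0],[0,0,-11]],[[-12.3,8.3,0],[0,0,-11]],[[-12.3,8.3,0],[0,0,-11]]]'

```text
clock: 38.7
position: [0.4999, -0.2372, 0.2406]
tool_rot: [-89.9, -3.0, 170.6]
wrist_force: [0.1, 0.3, -3.6]
finger_gap: 0.196
```

Request:
carry_out --commands '[[[-0.2,-0.2,0],[0,0,-1.3]],[[-0.5,-0.3,0],[0,0,-2.8]],[[-0.8,-0.5,0],[0,0,-4.6]],[[-1.2,-0.7,0],[0,0,-6.6]],[[-1.5,-0.9,0],[0,0,-8.6]],[[-1.9,-1.1,0],[0,0,-10.4]],[[-2.2,-1.3,0],[0,0,-11.8]],[[-2.4,-1.4,0],[0,0,-13.4]],[[-2.9,-1.5,0],[0,0,-15.4]],[[-3.4,-1.8,0],[0,0,-18.2]],[[-4,-1.9,0],[0,0,-21.2]],[[-4.7,-2.1,0],[0,0,-24.2]],[[-5.2,-2.2,0],[0,0,-26.7]],[[-5.5,-2.2,0],[0,0,-28.4]],[[-5.7,-2.3,0],[0,0,-29]],[[-5.7,-2.3,0],[0,0,-29]],[[-5.7,-2.3,0],[0,0,-29]]]'

```text
clock: 40.83
position: [0.5571, -0.2466, 0.2608]
tool_rot: [-89.9, -32.0, 170.6]
wrist_force: [-1.8, 1.1, -2.3]
finger_gap: 0.188
```

```bash
python3 jc.py; python3 - <<'E'
from m import *
p=jar(.05,.016)
rows([(p,-9.4,45,1),(p,-9.4,34,1.6),(jar(-.02,.016),-9.4,32,3),(jar(-.10,.010),-9.4,15,4.2)],18,1)
E
```

```text
scoop est [ 0.544 -0.245  0.126] [-9.537 62.01  -0.155] F [-1.75   1.097 -2.3  ] M [ 0.061 -0.06   0.023] gap 0.188 t 40.825
q [-30.27   49.262  36.635 -13.185 123.663  64.719]
[ 0.567 -0.248  0.138] pred px [259.7 258.4] [264.1 414.6]
[([194.9, 368.1], 185), ([237.6, 382.5], 208), ([215.6, 392.3], 203)]
[([271.0, 189.2], 374), ([211.8, 250.0], 313), ([225.7, 204.9], 330)]
[[[0.11, 0.07, 0.02], [-0.2, 0.1, 0.6]], [[0.41, 0.28, 0.01], [-0.1, 0.1, 2.3]], [[0.87, 0.63, -0.0], [-0.1, 0.0, 5.1]], [[1.45, 1.15, -0.02], [-0.1, 0.0, 8.8]], [[2.11, 1.84, -0.03], [-0.1, -0.0, 13.3]], [[2.82, 2.75, -0.03], [-0.1, -0.0, 18.7]], [[3.61, 4.06, -0.03], [-0.1, -0.0, 25.8]], [[3.99, 4.53, -0.03], [-0.1, -0.0, 28.3]], [[5.27, 4.54, -0.03], [-0.1, -0.0, 28.9]], [[7.35, 4.47, -0.03], [-0.1, -0.0, 29.1]], [[9.64, 4.43, -0.03], [-0.1, -0.0, 29.5]], [[11.67, 4.56, -0.03], [-0.1, -0.0, 30.4]], [[13.72, 5.11, -0.03], [-0.1, -0.0, 33.1]], [[15.72, 5.93, -0.03], [-0.1, -0.0, 37.0]], [[17.45, 6.78, -0.03], [-0.1, -0.0, 40.9]], [[18.79, 7.51, -0.03], [-0.1, -0.0, 44.1]], [[19.64, 7.99, -0.03], [-0.1, -0.0, 46.2]], [[19.94, 8.16, -0.03], [-0.1, -0.0, 47.0]], [[19.94, 8.16, -0.03], [-0.1, -0.0, 47.0]]]
```

The residual force suggests that the second ball, resting on the first, still leans on the scoop's nose. So I withdraw along the jar axis at constant tilt first.

```bash
python3 - <<'E'
from m import *
rows([(jar(.015,.018),-9.4,62,1)],8,1)
rows([(jar(.02,.017),-9.4,62,1),(jar(-.0,.018),-9.4,58,1.6),(jar(-.06,.016),-9.4,35,3),(jar(-.10,.010),-9.4,15,4.2)],19,1)
E
```

```text
[[[0.15, -0.02, 0.02], [-0.2, 0.1, -0.0]], [[0.55, -0.08, 0.02], [-0.2, 0.1, -0.0]], [[1.11, -0.16, 0.01], [-0.1, 0.1, -0.0]], [[1.76, -0.25, -0.0], [-0.1, 0.0, -0.0]], [[2.41, -0.35, -0.01], [-0.1, 0.0, -0.0]], [[2.97, -0.43, -0.02], [-0.1, -0.0, -0.0]], [[3.37, -0.49, -0.03], [-0.1, -0.0, -0.0]], [[3.52, -0.51, -0.03], [-0.1, -0.0, -0.0]], [[3.52, -0.51, -0.03], [-0.1, -0.0, -0.0]]]
[[[0.1, -0.01, 0.02], [-0.2, 0.1, -0.0]], [[0.37, -0.05, 0.01], [-0.1, 0.1, -0.0]], [[0.81, -0.11, 0.0], [-0.1, 0.0, -0.0]], [[1.41, -0.19, -0.01], [-0.1, 0.0, -0.0]], [[2.14, -0.28, -0.02], [-0.1, -0.0, -0.0]], [[3.0, -0.38, -0.03], [-0.1, -0.0, -0.0]], [[4.17, -0.33, -0.03], [-0.1, -0.0, 1.2]], [[5.72, -0.05, -0.03], [-0.1, -0.0, 4.0]], [[7.67, 0.45, -0.03], [-0.1, -0.0, 8.0]], [[9.96, 1.27, -0.03], [-0.1, -0.0, 13.5]], [[12.23, 2.29, -0.03], [-0.1, -0.0, 19.6]], [[14.2, 3.38, -0.03], [-0.1, -0.0, 25.4]], [[15.78, 4.4, -0.03], [-0.1, -0.0, 30.4]], [[17.08, 5.37, -0.03], [-0.1, -0.0, 34.9]], [[18.13, 6.27, -0.03], [-0.1, -0.0, 38.9]], [[18.93, 7.04, -0.03], [-0.1, -0.0, 42.2]], [[19.49, 7.64, -0.03], [-0.1, -0.0, 44.8]], [[19.82, 8.02, -0.03], [-0.1, -0.0, 46.4]], [[19.94, 8.16, -0.03], [-0.1, -0.0, 47.0]], [[19.94, 8.16, -0.03], [-0.1, -0.0, 47.0]]]
```

Request:
carry_out --commands '[[[0.2,0,0],[0,0,0]],[[0.6,-0.1,0],[0,0,0]],[[1.1,-0.2,0],[0,0,0]],[[1.8,-0.3,0],[0,0,0]],[[2.4,-0.4,0],[0,0,0]],[[3,-0.4,0],[0,0,0]],[[3.4,-0.5,0],[0,0,0]],[[3.5,-0.5,0],[0,0,0]],[[3.5,-0.5,0],[0,0,0]]]'

```text
clock: 42.15
position: [0.5306, -0.2422, 0.2832]
tool_rot: [-89.9, -32.0, 170.6]
wrist_force: [0.3, 0.7, -2.4]
finger_gap: 0.192
```

```bash
python3 jc.py; python3 - <<'E'
from m import *
rows([(jar(-.015,.018),-9.4,56,1),(jar(-.06,.016),-9.4,35,2.4),(jar(-.10,.010),-9.4,15,3.6)],12,0)
E
```

```text
scoop est [ 0.517 -0.24   0.149] [-9.515 62.038 -0.139] F [ 0.259  0.72  -2.381] M [-0.045 -0.403  0.064] gap 0.192 t 42.15
q [-31.044  44.242  42.467 -13.516 122.721  64.029]
[ 0.54  -0.244  0.161] pred px [250.  252.3] [272.7 415.2]
[([236.9, 382.9], 185), ([216.4, 392.8], 167), ([194.9, 368.0], 192)]
[([225.9, 204.6], 344), ([270.5, 189.0], 337), ([211.8, 250.4], 353)]
[[[0.24, 0.0, 0.01], [-0.1, 0.1, 0.2]], [[0.96, 0.05, 0.0], [-0.1, 0.0, 1.0]], [[2.14, 0.21, -0.01], [-0.1, 0.0, 2.7]], [[3.74, 0.54, -0.02], [-0.1, -0.0, 5.5]], [[5.76, 1.16, -0.02], [-0.1, -0.0, 10.0]], [[8.14, 2.27, -0.02], [-0.1, -0.0, 16.9]], [[10.48, 3.66, -0.02], [-0.1, -0.0, 24.5]], [[12.48, 5.04, -0.02], [-0.1, -0.0, 31.3]], [[14.15, 6.39, -0.02], [-0.1, -0.0, 37.4]], [[15.4, 7.54, -0.02], [-0.1, 0.0, 42.4]], [[16.18, 8.34, -0.02], [-0.1, 0.0, 45.8]], [[16.46, 8.64, -0.02], [-0.1, 0.0, 47.0]]]
```

Request:
carry_out --commands '[[[0.2,0,0],[0,0,0.2]],[[1,0,0],[0,0,1]],[[2.1,0.2,0],[0,0,2.7]],[[3.7,0.5,0],[0,0,5.5]],[[5.8,1.2,0],[0,0,10]],[[8.1,2.3,0],[0,0,16.9]],[[10.5,3.7,0],[0,0,24.5]],[[12.5,5,0],[0,0,31.3]],[[14.2,6.4,0],[0,0,37.4]],[[15.4,7.5,0],[0,0,42.4]],[[16.2,8.3,0],[0,0,45.8]],[[16.5,8.6,0],[0,0,47]],[[16.5,8.6,0],[0,0,47]]]'

```text
clock: 43.98
position: [0.3473, -0.2119, 0.2982]
tool_rot: [-89.9, 15.0, 170.6]
wrist_force: [-0.4, -0.2, -0.5]
finger_gap: 0.198
```

```bash
python3 jc.py j3.png; python3 - <<'E'
from m import *
up=PK
rows([([.45,-.13,.26],-4,6,1),([.53,-.03,.22],4,1,2),(np.array([.599,.003,.10])+up,7,0,3),(np.array([.599,.003,.022])+up,7,0,3.7)],18,2)
E
```

```text
scoop est [ 0.435 -0.227  0.197] [-9.457 15.036 -0.1  ] F [-0.418 -0.153 -0.523] M [ 0.061  0.279 -0.032] gap 0.198 t 43.975
q [-55.018  -8.201 105.754  11.105  72.105  41.937]
[ 0.442 -0.228  0.222] pred px [219.7 230.1] [308.2 416.3]
[([216.0, 392.2], 209), ([237.3, 382.7], 220), ([194.8, 368.2], 144)]
[([260.7, 409.1], 394), ([271.2, 189.3], 374), ([211.7, 250.4], 327), ([225.9, 204.8], 352), ([248.0, 416.0], 146), ([321.3, 414.4], 286)]
[[[0.05, -0.21, -0.28], [-0.1, -0.1, 0.4]], [[0.18, -0.76, -1.11], [-0.2, -0.5, 1.4]], [[0.38, -1.48, -2.41], [-0.4, -1.1, 2.9]], [[0.63, -2.18, -4.1], [-0.7, -2.1, 4.8]], [[0.91, -2.64, -6.11], [-1.2, -3.3, 6.8]], [[1.22, -2.7, -8.39], [-1.7, -4.8, 8.8]], [[0.97, -1.93, -11.16], [-2.6, -6.8, 10.6]], [[-0.52, 0.01, -14.44], [-3.7, -9.3, 12.4]], [[-2.47, 2.49, -17.35], [-4.7, -11.6, 13.7]], [[-4.13, 5.01, -19.17], [-5.3, -13.0, 14.3]], [[-5.83, 8.28, -20.69], [-5.9, -14.1, 14.6]], [[-6.95, 11.71, -21.76], [-6.2, -14.9, 14.9]], [[-6.94, 14.59, -22.13], [-6.3, -15.1, 15.0]], [[-6.31, 16.95, -22.14], [-6.3, -15.1, 15.0]], [[-5.76, 19.02, -22.14], [-6.3, -15.1, 15.0]], [[-5.32, 20.66, -22.14], [-6.3, -15.1, 15.0]], [[-5.04, 21.72, -22.14], [-6.3, -15.1, 15.0]], [[-4.94, 22.1, -22.14], [-6.3, -15.1, 15.0]], [[-4.94, 22.1, -22.14], [-6.3, -15.1, 15.0]], [[-4.94, 22.1, -22.14], [-6.3, -15.1, 15.0]]]
```

View pics/j3.png

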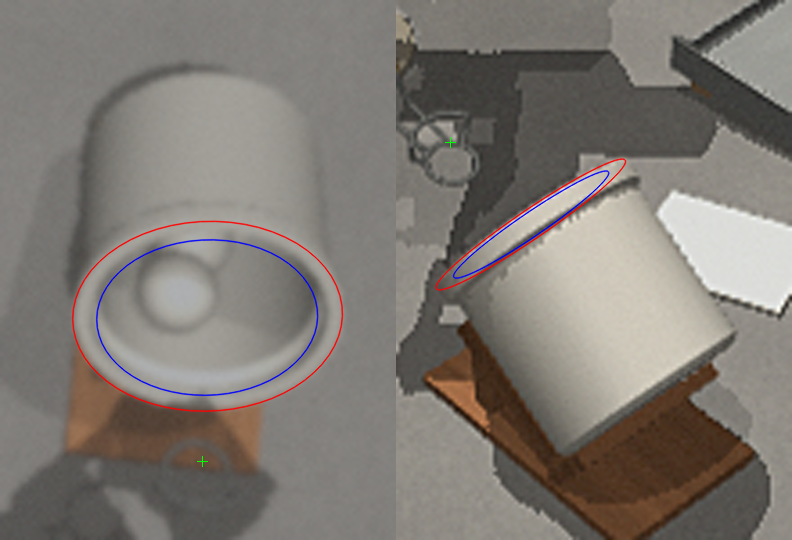

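The second ball is in the jar at (178,293) in the left crop, just in front of the first. The scoop is empty. I'll check its depth while computing.

```bash
python3 - <<'E'
from m import *
t=get_image("top")
e=np.radians(35);y=np.radians(JY);A=np.array([np.cos(e)*np.cos(y),np.cos(e)*np.sin(y),-np.sin(e)])
for px in [(260.7,409.1),(261.3,409.3),(248,416),(249.5,413.6)]:
    o,d=ray(t,px); best=None
    for k in np.linspace(1.3,1.9,6001):
        p=o+k*d; r=p-JM; l=r@A; rad=np.linalg.norm(r-l*A)
        if rad<=.047: best=(p,l,rad)   # last point inside = lower wall
    print(px,best, "dist inside", best and np.linalg.norm(best[0]-(JM+.115*A)))
E
```

```text
(260.7, 409.1) (array([ 0.581, -0.239,  0.113]), np.float64(0.07502133659220701), np.float64(0.046953667096777736)) dist inside 0.061667985062823595
(261.3, 409.3) (array([ 0.579, -0.239,  0.115]), np.float64(0.07288421707725638), np.float64(0.04694189286551562)) dist inside 0.06306568383037806
(248, 416) (array([ 0.621, -0.266,  0.082]), np.float64(0.12893245609466814), np.float64(0.04695609105839217)) dist inside 0.04897946325056934
(249.5, 413.6) (array([ 0.617, -0.259,  0.085]), np.float64(0.12274843934196011), np.float64(0.04694067845074381)) dist inside 0.047575893114603314
```

Request:
carry_out --commands '[[[0,-0.2,-0.3],[-0.1,-0.1,0.4]],[[0.2,-0.8,-1.1],[-0.2,-0.5,1.4]],[[0.4,-1.5,-2.4],[-0.4,-1.1,2.9]],[[0.6,-2.2,-4.1],[-0.7,-2.1,4.8]],[[0.9,-2.6,-6.1],[-1.2,-3.3,6.8]],[[1.2,-2.7,-8.4],[-1.7,-4.8,8.8]],[[1,-1.9,-11.2],[-2.6,-6.8,10.6]],[[-0.5,0,-14.4],[-3.7,-9.3,12.4]],[[-2.5,2.5,-17.3],[-4.7,-11.6,13.7]],[[-4.1,5,-19.2],[-5.3,-13,14.3]],[[-5.8,8.3,-20.7],[-5.9,-14.1,14.6]],[[-7,11.7,-21.8],[-6.2,-14.9,14.9]],[[-6.9,14.6,-22.1],[-6.3,-15.1,15]],[[-6.3,17,-22.1],[-6.3,-15.1,15]],[[-5.8,19,-22.1],[-6.3,-15.1,15]],[[-5.3,20.7,-22.1],[-6.3,-15.1,15]],[[-5,21.7,-22.1],[-6.3,-15.1,15]],[[-4.9,22.1,-22.1],[-6.3,-15.1,15]],[[-4.9,22.1,-22.1],[-6.3,-15.1,15]]]'

```text
clock: 46.6
position: [0.4867, -0.0111, 0.0971]
tool_rot: [-90.0, 30.1, -173.1]
wrist_force: [-0.2, 0.4, -2.7]
finger_gap: 0.192
```

```bash
python3 - <<'E'
exec(open('st.py').read())
w=np.array([.599,.003,.0])
show([(w+[0,0,z],7,0) for z in(.014,.010,.0085,.0075)])
E
```

```text
scoop est [0.599 0.002 0.022] [ 6.926 -0.085 -0.028] F [-0.195  0.404 -2.701] M [-0.053  0.445  0.032] gap 0.192 t 46.6
q [-23.016  12.156 123.683  40.642  22.555  25.092]
[[0.37, 0.75, -0.03], [-0.1, -0.1, -0.1]]
[[0.57, 1.09, -0.03], [-0.1, -0.1, -0.1]]
[[0.65, 1.22, -0.03], [-0.1, -0.1, -0.1]]
[[0.7, 1.31, -0.03], [-0.1, -0.1, -0.1]]
```

Request:
carry_out --commands '[[[0.37,0.75,0],[0,0,0]],[[0.57,1.09,0],[0,0,0]],[[0.65,1.22,0],[0,0,0]],[[0.67,1.26,0],[0,0,0]],[[0.67,1.26,0],[0,0,0]]]'

```text
clock: 47.22
position: [0.4873, -0.0111, 0.0828]
tool_rot: [-90.0, 30.1, -173.1]
wrist_force: [-0.5, -0.2, -0.3]
finger_gap: 0.195
```

```bash
python3 st.py
```

```text
scoop est [0.599 0.002 0.008] [ 6.928 -0.08  -0.037] F [-0.458 -0.239 -0.292] M [-0.021  0.459  0.052] gap 0.195 t 47.225
q [-22.977  14.149 124.265  45.024  20.643  20.402]
```

Request:
carry_out --commands '[[[0.03,0.05,0],[0,0,0]],[[0.03,0.05,0],[0,0,0]]]'

```text
clock: 47.48
position: [0.4874, -0.0111, 0.0826]
tool_rot: [-89.9, 30.1, -173.0]
wrist_force: [-5.3, 0.8, 7.6]
finger_gap: 0.198
```

Request:
carry_out --commands '[[[0,0,0],[0,0,0]],[[0,0,0],[0,0,0]],[[0,0,0],[0,0,0]],[[0,0,0],[0,0,0]],[[0,0,0],[0,0,0]],[[0,0,0],[0,0,0]],[[0,-0.5,0],[0,0,0]],[[0,-2,0],[0,0,0]],[[0,-5,0],[0,0,0]],[[0,-9,0],[0,0,0]],[[0,-13,0],[0,0,0]],[[0,-13,0],[0,0,0]],[[0,-13,0],[0,0,0]]]' --fingers 0

```text
clock: 49.1
position: [0.4224, -0.0189, 0.1941]
tool_rot: [-90.0, 30.0, -173.1]
wrist_force: [-0.0, -0.3, -0.1]
finger_gap: 1.003
```

```bash
python3 - <<'E'
exec(open('st.py').read())
t=get_image("top");s=get_image("scene")
for n in("scoop","scoop_grip"):
    a,b=pinpoint(s,n),pinpoint(t,n); print(n,tri(s,a[0]["point"],t,b[0]["point"]) if a and b else (a,b))
for im in(s,t): print([(np.argwhere(x["pixels"]).mean(0).round(1).tolist(),int(x["pixels"].sum())) for x in regions_of(im,"ball0")])
I=[cv2.resize(np.ascontiguousarray(im["image"][r:r+130,c:c+w,::-1]),(400,int(130*400/w)),interpolation=cv2.INTER_CUBIC) for im,r,c,w in((t,190,290,170),(s,160,230,170))]
cv2.imwrite("pics/end.png",np.hstack(I))
E
```

```text
scoop est [ 0.534 -0.005  0.119] [ 6.911 -0.035 -0.021] F [-0.01  -0.287 -0.085] M [-0.011  0.251 -0.027] gap 1.003 t 49.1
q [-29.608  -7.7   125.72   27.357  40.362  35.815]
scoop (array([ 0.597,  0.004, -0.003]), np.float64(0.006659054129715348))
scoop_grip (array([ 0.482, -0.01 ,  0.089]), np.float64(0.00655060218575141))
[([237.3, 382.7], 226), ([215.5, 392.2], 202), ([156.4, 370.1], 554), ([195.0, 368.2], 204)]
[([260.7, 409.2], 393), ([270.9, 189.5], 380), ([211.8, 250.4], 341), ([247.7, 415.8], 178)]
```

View pics/end.png

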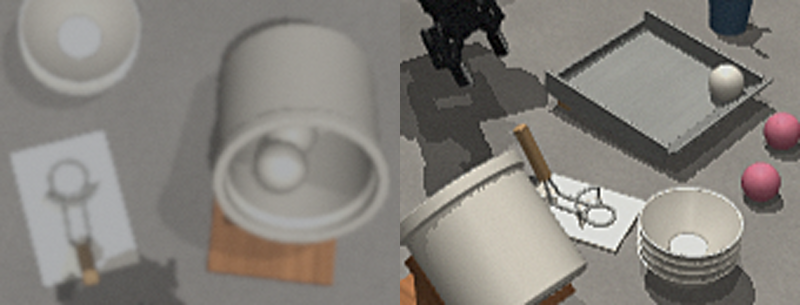

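The scoop stands on the tile, two balls show in the jar, the third is in the tray, and the bowls are unmoved. Handing in.

```bash
python3 -c "
from station import *
print(hand_in())"
```

```text
the job is handed in; nothing more can be done
None
```

I scooped the right-hand and middle balls one at a time and tipped each into the jar from just inside its mouth. The scoop is back on its tile and released. I handed the job in at about 49 s of the 72 s allowed; `hand_in` gives no verdict.

**What the last checks showed:**
- **Balls in the jar:** the top picture shows both inside. Their estimated distances from the deep point on the axis are about 49 mm and 62 mm, against the 75 mm limit. The second ball sits in front of the first. Its pixel position was unchanged between two pictures about 5 s apart.
- **Third ball:** it is where it started in the tray.
- **Scoop:** it stands upright on the tile, about 35–40 mm from the tile's centre, with the gripper open and about 11 cm away.
- **Bystanders:** the bowls looked unmoved in the last picture. I did not separately measure the mug or the brush pot; the arm did not go near either.

**What disagreed or ran high:**
- My jar model was about 5 mm off the rim in the scene view, so the 62 mm figure carries roughly that error.
- Triangulating the scoop's origin at the end put it about 11 mm too low. The contact force and the picture both agreed with it standing on the tile.
- Pushing the first ball into the pocket peaked at about 45 N along the push and 63 N in all, above the suggested 10–20 N but below the 120 N wrist limit.
- After the second tip the ball appeared to lean on the scoop's nose. I withdrew along the jar axis at the same tilt, and it stayed in the jar.

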